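Charge the field sample cooler and load its sinking jar platform

TASK

Get the white sample cooler running and filled: take the polystyrene packing block off its sprung platform and lay it in the grey tray, set the cold cartridge whose colour matches the card lying in the black frame in front of the cooler into the cradle, and fold the clamp fully down so that the cartridge is driven home. Only then stand every silver-capped jar upright on the platform, setting each one down gently, since the platform sinks with every jar. Leave the red-capped jar, the other cartridge and the things lying around where they are.

Things in the scene. Friction and masses are not known exactly. Their poses are not given: they have to be found in the camera images.
- cooler: fixed white cooler. Origin on the table under the centre of its jar well; x points away from the robot at yaw 0, y to its left, z up. The open well is 236 x 166 mm outside (x, y), its walls 8 mm thick with the rim 85 mm above the table. The cartridge cradle stands at its -y side. The cooler's place and yaw vary
- platform (a joint): how far (m) the sprung platform has sunk, 0 (empty, top 80 mm above the table) to 0.058. It moves straight down against a spring of 280 N/m with a damper; empty it rests at 0 and each jar sinks it 5 to 9 mm. It must not be made to drop faster than 0.25 m/s
- platform_top (a point): centre of the platform's upper face (aluminium, 212 x 142 mm along x, y), axes as the cooler's; it sinks with the platform. Six jars fit, 2 x 3, about 70 mm apart
- cradle (a point): centre of the sprung copper plate in the cradle, where the underside of a cartridge comes to rest when first set down (32 mm above the table), axes as the cooler's. The cradle's pocket is 92 x 54 mm (x, y), walls 6 mm thick, their tops 42 mm above the table, 10 mm above this point. The plate yields up to 10 mm under the clamp (spring 600 N/m, preload 2.5 N); driven home, the cartridge stands about 9 mm lower. This point does not move
- clamp_hinge (a point): axis of the clamp's hinge (along the cooler's y), 86 mm above the table, 68 mm beyond the cradle's centre in the cooler's +x
- clamp (a joint): angle (rad) of the steel clamp arm: 0 is fully down, lying level over the cartridge and pointing to the cooler's -x; it grows as the arm swings up, 1.57 upright, at most 2.1. The stiff hinge stays where it is left (0.75 N m, plus the cartridge spring over the last 0.15 rad: some 10 N at the bar)
- clamp_bar (a point): middle of the red cross bar at the end of the clamp arm, 135 mm from the hinge axis; bar 14 mm thick, 70 mm long along the cooler's y. The arm itself is 18 mm wide and 8 mm thick, with a round rubber pad under it 68 mm from the hinge
- card_frame (a point): middle of the black card frame painted on the table in front of the cooler; the card lying here decides the cartridge
- card_blue: blue card, 70 x 46 x 3 mm, fixed; either in the card frame or lying aside on the table. Origin under its centre
- card_orange: orange card, as the blue one; one of the two is in the frame, the other aside
- cartridge_blue: blue cold cartridge with two white bands, a block 84 x 46 x 50 mm (x, y, z), 0.18 kg; origin at the centre of its underside. It fits the cradle with its long side along the cooler's x, either way round
- cartridge_orange: orange cold cartridge, otherwise the same
- packing: white polystyrene packing block, 110 x 50 x 45 mm (x, y, z), 30 g, lying on the platform at the start; origin at the centre of its underside
- tray: fixed grey open tray, 160 x 130 x 40 mm (x, y, z), walls and floor 5 mm; origin under its centre. The packing block goes here
- jar1: amber jar with a silver cap, 88 mm tall, about 0.2 kg; body 58 mm in diameter up to 48 mm, cap 40 mm in diameter from 62 to 88 mm; origin at the centre of its underside. Three to five such jars are present
- jar2: amber jar with a silver cap, 88 mm tall, about 0.2 kg; body 58 mm in diameter up to 48 mm, cap 40 mm in diameter from 62 to 88 mm; origin at the centre of its underside. Three to five such jars are present
- jar3: amber jar with a silver cap, 88 mm tall, about 0.2 kg; body 58 mm in diameter up to 48 mm, cap 40 mm in diameter from 62 to 88 mm; origin at the centre of its underside. Three to five such jars are present
- jar4: amber jar with a silver cap, 88 mm tall, about 0.2 kg; body 58 mm in diameter up to 48 mm, cap 40 mm in diameter from 62 to 88 mm; origin at the centre of its underside. Three to five such jars are present
- jar5: amber jar with a silver cap, 88 mm tall, about 0.2 kg; body 58 mm in diameter up to 48 mm, cap 40 mm in diameter from 62 to 88 mm; origin at the centre of its underside. Three to five such jars are present
- red_jar: the same jar with a red cap: not to be loaded
- needle_box: bystander: white and green box 80 x 130 x 60 mm; origin under its centre
- marker: bystander: red and white marker pen, 18 mm thick, 100 mm long along its y; origin under its centre
- syringe: bystander: white and green syringe, 18 mm thick, 110 mm long along its x; origin under its centre
Mind the look-alikes: they are no part of the job. What is shaped like the jar4 but yellow is not meant.

How it is judged:
By the outcome, as a careful person would: the job done as asked, in the order asked, and still so for the second after the job is handed in, with the robot touching nothing.
Of jar1, jar2, jar3, jar4, jar5 only 3 to 5 are there at a start; the rules pass over those that are not, and their reading is None.
At some moment in a run one of jar1, jar2, jar3, jar4, jar5 may be knocked a few centimetres aside while the robot is not near it.
It also fails if it takes over 210 s, if anything falls off the work surface, if the arm or the gripper's body presses on something with over 40 N, if the wrist force passes 120 N, or if a joint passes its speed limit or range.

ROBOT

A 6-joint arm with a two-finger parallel gripper is mounted at the origin on the work surface. World frame = base frame: x ahead of the robot, y to its left, z up, the work surface at z = 0. Lengths are in mm, angles in rad, forces in N, time in s.
With the tool pointing down it reaches from about 300 to 850 mm from the base axis. Payload 5.4 kg.
Tool frame: the origin (TCP) lies at the very end of the fingers, on their centre line; the grasp point (between the pads) lies 19 mm behind it; z points along the fingers, y is the direction in which the jaws open and shut (so a half turn about z gives the same grasp; the last joint's range is limited). The gripper opens to 85 mm and grips with 20 to 120 N. Pads are 22 mm wide; open, the fingers measure 114 mm over their backs; the gripper's body (76 mm by 85 mm) begins 54 mm behind the grasp point. The pads swing forward as they close: fully open they stand 13 mm farther back than shut.
Start: joints at [-1.554, 0.158, 1.597, -0, 1.386, -0.21], TCP at [129.272, -560.263, 231.299] pointing down, gripper open.
Joint ranges: [-2.91, 2.91], [-0.94, 2.29], [0.18, 2.7], [-1.29, 4.43], [0.17, 2.64], [-3, 3]. Speed limits (rad/s): [2.57, 2.57, 3.14, 3.14, 3.14, 3.14].

INTERFACE

Orientations are given as a unit quaternion [w, x, y, z].
In Python, from plant import r gives the robot as it stands.
- The arm moves only by the tool move_arm, never from a script. Its arguments are lists of equal length, an entry for each row: "delta_pos": the shift along the tool's x, y, z in cm, a list of three; "spin": the turn about the tool's z in degrees. A call has 1 to 20 rows; each row shifts and turns the commanded pose from where the row before left it, along the tool's axes as they then stand; what a row does not reach is not made up. A row lasts 1/12 s, in which the tool goes at most 41.7 mm and 7.16 degrees, less where a joint would pass 70% of its speed; a pose out of reach is approached as far as the arm can. A call is refused whole if a number of a shift passes 4.17 or a number of a turn 7.16, either way. A call with a gripper value outside its range is refused whole. "hand" is the opening, from -1 (shut) to 1 (fully open), set as the call begins (left out, the last holds). The fingers move at their own pace and stop on an object; the grip force is fixed at half the most. Time passes only in rows, so rows that do not move let the fingers close. It gives the time, the measured TCP pose, the force and the opening at its end, in the units of the state.
- r.get_state(): the state, without advancing time (a new reading comes with each control period).
- r.grab_frame(name): name is "side" or "top"; returns a dict with "frame" (400x640x3 uint8, red, green, blue), "range_z" (400x640 float32, mm along the optical axis (not along the pixel's ray), 0 where there is no reading), "mtx" (3x3 intrinsics, pixels), "D" ([k1, k2, p1, p2, k3] as OpenCV has them; the pictures are not rectified), "world_from_camera" (4x4, takes a point from camera to world coordinates). Camera axes: x right, y up, looking along -z (the intrinsics and any distortion apply to the point x, -y, -z); pixel columns grow to the right and rows downward; lengths in mm; the calibration is good to about 2 mm. A picture is of the moment at which its call begins.
- r.finish_job(): hands the job in, once; it reports no verdict.
Trained networks look in a picture, given as the dict that the camera call returned (one of the last four; its "shot" number tells which), for a name from the list of things; names that differ only in an ending like _2 or _b are one class to them, and where a whole thing is asked for, a point or a joint stands for the part that bears it (a point fixed in the world has none). Each returns a list of dicts, best first, with "conf" (0 to 1); they miss things now and then, are a little off and sometimes report something else, mostly with a low value. They report only what shows in the picture. A call takes as long as a camera call. They do not tell look-alikes from the thing itself.
- r.masks_of(picture, thing): "pixels" (400x640 bool, what is visible of it) and "extent" ([left, top, right, bottom] in pixels, round what is visible of it).
The state is a dict: "t": time; "qpos": joint angles; "dq": joint speeds; "joint_torque": joint torques, N m; "position": TCP position; "eef_rot": TCP orientation; "force": force on the tool from outside, world axes, zero at the start; "moment": the same for the moment, N m; "finger_gap": finger opening in mm.
Only numpy, scipy, OpenCV 4.12 (cv2) and the standard library are available. Lean on these libraries where they do the work, as an engineer would, in place of code of your own. Each camera call takes 0.05 s, during which the arm holds its last target.

## Working session

There is one attempt and no reset: what is moved stays moved. The work goes in short steps, Python scripts to look and compute and a tool call to move; the robot and the scene stay as the last step left them, time stands still between calls to the robot, and variables do not carry over. Pictures are saved under pics/ and viewed, and the job is handed in when it is done.

Besides the shell and the picture viewer there is one more tool, called after "Request:" as a command line: name --pt "numbers of a row" for each row, then --argument value for the rest. move_arm: Moves the arm, as the interface text tells. Its arguments: {"type":"object","properties":{"delta_pos":{"type":"array","items":{"type":"array","items":{"type":"number"}}},"spin":{"type":"array","items":{"type":"number"}},"hand":{"type":"number"}},"required":["delta_pos","spin"]}

```bash
ls; mkdir -p pics; python3 - <<'E'
from plant import r
import cv2
s=r.get_state(); print({k:(v if not hasattr(v,'round') else v) for k,v in s.items()})
for n in ("side","top"):
    p=r.grab_frame(n); cv2.imwrite(f"pics/{n}0.png",p["frame"][:,:,::-1]); print(n,p["mtx"],p["D"],p["world_from_camera"])
E
```

```text
pics
{'t': 0.0, 'qpos': array([-1.55410225e+00,  1.59096763e-01,  1.59823115e+00,  8.85903211e-06,
        1.38618361e+00, -2.10125484e-01]), 'dq': array([ 8.69860503e-05,  1.68874697e-04,  1.94309353e-04, -3.96144795e-04,
       -4.74329660e-05, -1.78967209e-04]), 'joint_torque': array([-1.13542548e-03, -3.96009243e+01, -3.31429768e+01, -3.69678273e-04,
        8.62579560e-03,  5.49979944e-06]), 'position': array([ 129.26340905, -559.66997958,  230.29062922]), 'eef_rot': array([-9.54528561e-04,  9.93575636e-01,  1.13165962e-01,  9.69807347e-05]), 'force': array([ 0.34005864, -0.06836238,  0.37073865]), 'moment': array([0.01717742, 0.01141966, 0.04319406]), 'finger_gap': 85.62346154232239}
side [[446.3453774    0.         318.40269063]
 [  0.         446.3453774  202.43305172]
 [  0.           0.           1.        ]] [0.03855813 0.         0.         0.         0.        ] [[-8.73011623e-01  2.81262111e-01 -3.98424812e-01  1.01440872e+01]
 [-4.87693227e-01 -4.99359324e-01  7.16097467e-01  9.93149891e+02]
 [ 2.45394036e-03  8.19470494e-01  5.73116120e-01  8.19555710e+02]
 [ 0.00000000e+00  0.00000000e+00  0.00000000e+00  1.00000000e+00]]
top [[457.48022931   0.         319.6036431 ]
 [  0.         457.48022931 196.22429828]
 [  0.           0.           1.        ]] [0.01130007 0.         0.         0.         0.        ] [[ 2.89124626e-02  9.87660666e-01 -1.53917114e-01  3.14386282e+02]
 [-9.99579658e-01  2.88971415e-02 -2.33722833e-03  3.31488612e+01]
 [ 2.13937614e-03  1.53919991e-01  9.88080998e-01  1.49110466e+03]
 [ 0.00000000e+00  0.00000000e+00  0.00000000e+00  1.00000000e+00]]
```

View pics/top0.png

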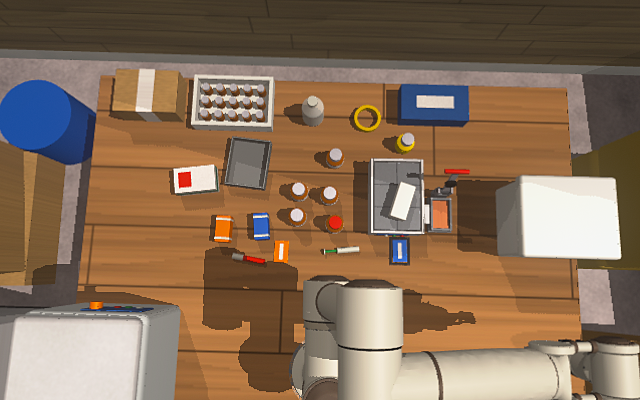

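View pics/side0.png

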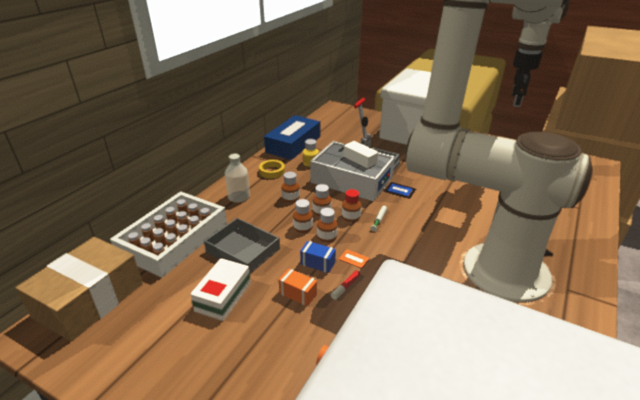

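The top view shows the cooler at about (397,197) with the packing on it. The cradle is at (440,213), with the clamp up at (450,180). The blue card is in the frame at (400,250), so I need the blue cartridge at (261,226). There are four silver jars: (335,158), (299,190), (328,194) and (296,215). The red jar is at (334,222) and the tray at (248,163).

```bash
cat > h.py <<'E'
from plant import r
import cv2, numpy as np
def cloud(p):
    h,w=p["range_z"].shape
    u,v=np.meshgrid(np.arange(w),np.arange(h))
    uv=np.stack([u,v],-1).reshape(-1,1,2).astype(float)
    n=cv2.undistortPoints(uv,p["mtx"],p["D"]).reshape(h,w,2)
    z=p["range_z"].astype(float)
    c=np.stack([n[...,0]*z,-n[...,1]*z,-z],-1)
    T=p["world_from_camera"]
    W=c@T[:3,:3].T+T[:3,3]
    W[z<=0]=np.nan
    return W
def rect(pts):
    (c,s,a)=cv2.minAreaRect(pts[:,:2].astype(np.float32))
    return np.round(c,1),np.round(s,1),round(a,1)
def crop(p,box,name,k=4):
    x0,y0,x1,y1=box
    cv2.imwrite(name,cv2.resize(p["frame"][y0:y1,x0:x1,::-1],None,fx=k,fy=k,interpolation=cv2.INTER_CUBIC))
E
python3 - <<'E'
from h import *
np.set_printoptions(suppress=True,precision=1)
for n in ("top",):
    p=r.grab_frame(n);W=cloud(p)
    crop(p,(350,130,490,270),"pics/cool.png");
    crop(p,(190,130,350,270),"pics/left.png")
    tab=W[280,200:300];print("table z",np.nanmedian(W[300:330,150:190,2]))
    for t in ["cooler","packing","tray","cartridge_blue","cartridge_orange","card_blue","card_orange","jar1","red_jar","clamp_bar","cradle","needle_box","clamp"]:
        for m in r.masks_of(p,t)[:8]:
            P=W[m["pixels"]];P=P[~np.isnan(P[:,0])]
            if len(P)<5: continue
            z=np.percentile(P[:,2],95); T=P[P[:,2]>z-8]
            print(t,round(m["conf"],2),m["extent"],len(P),"z95 %.1f"%z,"top",rect(T),"med",np.median(T,0))
E
```

```text
table z 69.82927859561642
cooler 0.86 [366.5, 159.0, 471.2, 264.0] 5152 z95 120.8 top (array([ 557.1, -264.4]), array([101.4, 237.5]), 35.4) med [ 587.  -345.5  195.2]
cooler 0.19 [372.4, 165.1, 421.0, 230.2] 2418 z95 84.7 top (array([ 544.8, -203.3]), array([214.7, 141.6]), 0.6) med [ 550.5 -189.5   80.3]
packing 0.79 [387.8, 185.0, 414.0, 221.1] 690 z95 129.0 top (array([ 521. , -213.9]), array([ 49.1, 110.3]), 72.2) med [ 519.9 -213.   125. ]
packing 0.43 [368.1, 163.1, 470.6, 268.6] 5101 z95 96.9 top (array([ 541.5, -252.4]), array([230.2, 259.5]), 0.7) med [ 573.1 -344.4  162.1]
packing 0.34 [328.1, 249.7, 358.7, 253.2] 112 z95 21.3 top (array([370.5, -41.8]), array([15.9, 93. ]), 1.8) med [372.1 -46.6  16.8]
packing 0.28 [233.6, 255.4, 265.6, 263.6] 162 z95 21.9 top (array([336.2, 257.8]), array([101.8,  17.2]), 81.8) med [335.5 260.4  17.8]
tray 0.86 [225.8, 136.4, 271.9, 188.4] 2033 z95 41.2 top (array([645.7, 273.9]), array([130.2, 161.2]), 84.1) med [645.5 274.9  39.8]
tray 0.35 [294.4, 183.0, 307.5, 203.4] 265 z95 92.7 top (array([553.9, 103.9]), array([36.1, 36.5]), 51.7)
[... 1793 characters left out ...]
.6 -347.4  223.4]
cradle 0.85 [369.3, 159.1, 467.6, 263.8] 5429 z95 120.0 top (array([ 564.9, -275.9]), array([101.6, 209.9]), 35.1) med [ 586.4 -345.1  193. ]
needle_box 0.94 [172.5, 165.7, 217.4, 198.0] 1256 z95 65.6 top (array([582.1, 437.7]), array([ 80.9, 130.4]), 8.1) med [581.4 436.8  61.5]
clamp 0.76 [441.0, 167.4, 468.7, 195.7] 287 z95 226.1 top (array([ 595.5, -348. ]), array([13.4, 66.9]), 1.1) med [ 594.6 -347.9  223.4]
clamp 0.55 [328.6, 147.0, 344.6, 169.6] 276 z95 92.0 top (array([667.1,  -8.4]), array([38.3, 35.4]), 84.9) med [667.6  -8.1  88.6]
clamp 0.5 [232.2, 256.5, 264.4, 264.9] 181 z95 21.7 top (array([336. , 259.5]), array([105.1,  16.5]), 81.0) med [335.5 262.1  17.8]
```

View pics/cool.png

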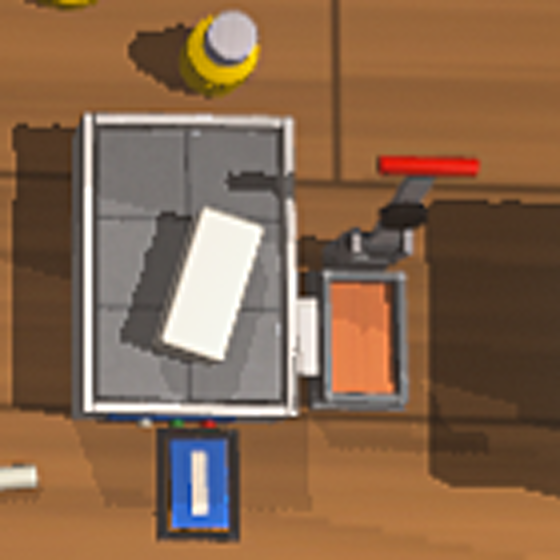

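View pics/left.png

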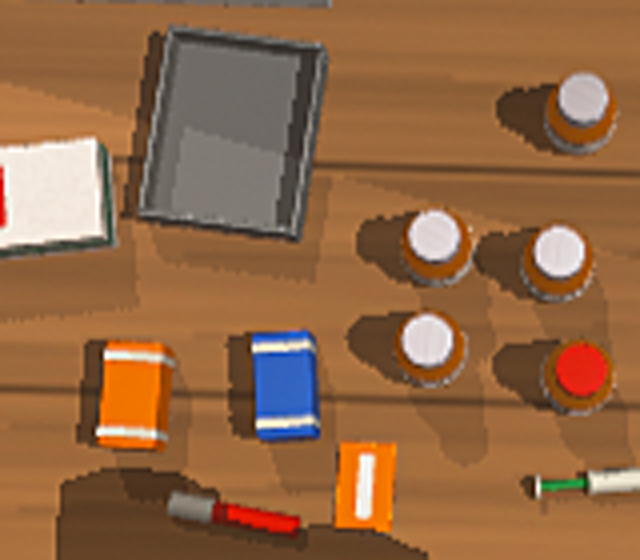

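```bash
cat >> h.py <<'E'
def jars(W,zlo=83,zhi=92,fr=None):
    m=((W[...,2]>zlo)&(W[...,2]<zhi)).astype(np.uint8)
    n,l,st,c=cv2.connectedComponentsWithStats(m)
    out=[]
    for i in range(1,n):
        if 50<st[i,4]<260:
            P=W[l==i]; c=P[:,:2].mean(0); R=rect(P)
            col=fr[l==i].mean(0) if fr is not None else 0
            out.append((np.round(c,1),R[0],R[1],st[i,:4],np.round(P[:,2].mean(),1),np.round(col)))
    return out
E
python3 - <<'E'
from h import *
np.set_printoptions(suppress=True,precision=1)
p=r.grab_frame("top");W=cloud(p)
for j in jars(W,fr=p["frame"]): print(j)
ok=~np.isnan(W[...,0])
def sel(x0,x1,y0,y1,z0,z1): return W[ok&(W[...,0]>x0)&(W[...,0]<x1)&(W[...,1]>y0)&(W[...,1]<y1)&(W[...,2]>z0)&(W[...,2]<z1)]
P=sel(380,700,-300,-100,83.5,90);print("rim",rect(P),len(P))
P=sel(380,700,-400,-285,38,48);print("cradle walls",rect(P),len(P),P[:,2].mean())
P=sel(420,620,-400,-290,28,36);print("plate",rect(P),len(P),P[:,2].mean())
P=sel(500,700,-420,-290,205,240);print("bar",rect(P),len(P),P.min(0),P.max(0))
for z0 in range(60,230,15):
    P=sel(500,700,-420,-290,z0,z0+15); 
    if len(P): print(z0,len(P),P.min(0),P.max(0),P.mean(0))
P=sel(480,560,-310,-270,44,82);print("white lug",P.min(0),P.max(0))
P=sel(200,800,-900,-430,30,900);print("white box",P.min(0),P.max(0))
q=r.grab_frame("side");V=cloud(q);okv=~np.isnan(V[...,0])
P=V[okv&(V[...,0]>500)&(V[...,0]<700)&(V[...,1]>-420)&(V[...,1]<-300)&(V[...,2]>70)]
for z0 in range(70,240,15):
    k=P[(P[:,2]>=z0)&(P[:,2]<z0+15)]
    if len(k): print("side",z0,len(k),k.min(0),k.max(0),k.mean(0))
P=V[okv&(V[...,2]>83.5)&(V[...,2]<90)&(V[...,0]>380)&(V[...,0]<700)&(V[...,1]>-300)&(V[...,1]<-100)];print("rim side",rect(P))
crop(q,(290,80,430,200),"pics/sidec.png",5)
E
```

```text
(array([ 725.5, -235.5]), array([ 725.8, -235.4]), array([36.1, 38.7]), array([401, 133,  13,  13], dtype=int32), np.float64(87.7), array([187., 175., 177.]))
(array([667.8,  -9. ]), array([667.3,  -8.3]), array([38.3, 36.2]), array([329, 149,  13,  12], dtype=int32), np.float64(87.8), array([187., 176., 176.]))
(array([ 545.5, -124.3]), array([ 549.8, -123.3]), array([ 15.2, 215.4]), array([370, 159,   6,  69], dtype=int32), np.float64(86.1), array([222., 215., 209.]))
(array([ 654. , -223.3]), array([ 641.3, -212.5]), array([ 37.2, 141.9]), array([377, 159,  46,  12], dtype=int32), np.float64(86.0), array([196., 186., 179.]))
(array([ 538. , -281.9]), array([ 536. , -281.4]), array([  8., 154.]), array([421, 174,   3,  50], dtype=int32), np.float64(86.2), array([190., 182., 174.]))
(array([554.8, 104.3]), array([555.3, 104.4]), array([35.8, 37.5]), array([292, 183,  13,  12], dtype=int32), np.float64(87.9), array([217., 206., 207.]))
(array([544.9,   6.9]), array([543.9,   6.2]), array([37.6, 37.5]), array([323, 187,  13,  13], dtype=int32), np.float64(87.8), array([217., 207., 208
[... 2081 characters left out ...]
 13 [ 569.4 -357.9  116.3] [ 577.4 -340.8  128.1] [ 573.1 -347.1  122.4]
side 130 22 [ 565.7 -362.2  130. ] [ 581.3 -337.5  144.7] [ 572.4 -345.8  139. ]
side 145 28 [ 566.8 -370.1  146.1] [ 584.7 -336.1  159.5] [ 573.8 -346.3  153.6]
side 160 33 [ 568.5 -367.1  160.2] [ 588.9 -331.8  174.6] [ 578.9 -346.1  167.1]
side 175 20 [ 583.8 -358.3  176.6] [ 596.2 -337.8  189.8] [ 588.2 -347.5  183.5]
side 190 16 [ 588.4 -358.3  191.4] [ 597.2 -337.8  204.4] [ 591.6 -347.9  198.2]
side 205 29 [ 590.3 -380.   205.1] [ 603.8 -314.1  219.9] [ 594.2 -342.4  214.3]
side 220 31 [ 590.  -389.7  220.1] [ 604.7 -315.8  226.9] [ 596.8 -346.1  222.1]
rim side (array([ 546., -201.]), array([236.4, 171.9]), 1.1)
```

View pics/sidec.png

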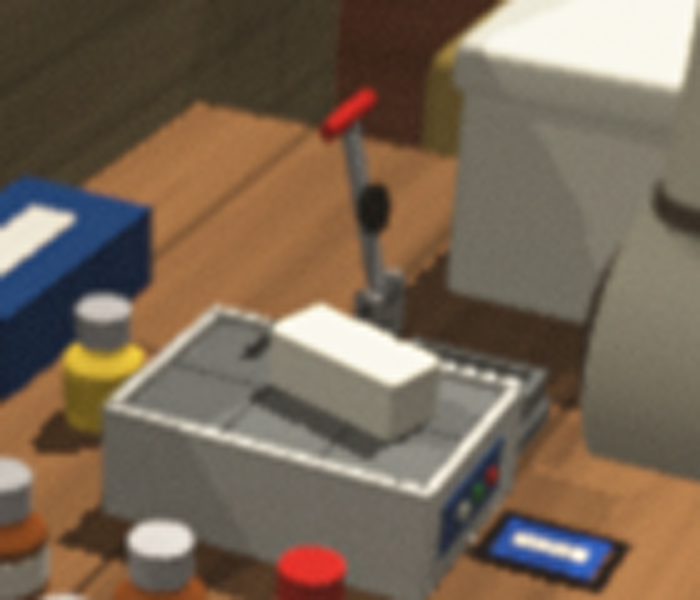

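```bash
python3 - <<'E'
from h import *
np.set_printoptions(suppress=True,precision=1)
for n in ("top","side"):
    p=r.grab_frame(n);W=cloud(p)
    ok=~np.isnan(W[...,0])
    def sel(x0,x1,y0,y1,z0,z1):
        m=ok&(W[...,0]>x0)&(W[...,0]<x1)&(W[...,1]>y0)&(W[...,1]<y1)&(W[...,2]>z0)&(W[...,2]<z1); return W[m]
    P=sel(430,560,-395,-290,36,50);print(n,rect(P),len(P),P.min(0),P.max(0))
    # orange plate
    f=p["frame"].astype(int); hsv=cv2.cvtColor(p["frame"],cv2.COLOR_RGB2HSV)
    m=ok&(W[...,0]>430)&(W[...,0]<560)&(W[...,1]>-385)&(W[...,1]<-305)&(W[...,2]>29)&(W[...,2]<35)&(hsv[...,1]>120)
    if m.sum()>10: P=W[m];print(" plate",rect(P),m.sum(),P.min(0),P.max(0))
    P=sel(440,560,-320,-284,20,100)
    print(" near", [ (z,len(k),k.min(0),k.max(0)) for z in range(20,90,10) for k in [P[(P[:,2]>=z)&(P[:,2]<z+10)&(P[:,1]<-288)]] if len(k)])
print(r.get_state()["t"])
E
```

```text
top (array([ 499.7, -341.8]), array([ 86.5, 115.9]), 89.2) 346 [ 442.1 -385.    36. ] [ 557.9 -298.3   49. ]
 plate (array([ 497.2, -351.3]), array([87.7, 48.9]), 1.7) 278 [ 452.7 -376.9   29. ] [ 540.7 -327.8   35. ]
 near [(20, 26, array([ 440.6, -318.4,   20.2]), array([ 547.7, -300.4,   29.8])), (30, 123, array([ 442.8, -318.9,   30.3]), array([ 542.2, -298.3,   39.9])), (40, 36, array([ 442.1, -320. ,   40.2]), array([ 544.3, -301. ,   46.8]))]
side (array([ 493.1, -378.6]), array([ 38.5, 110.1]), 73.7) 65 [ 445.7 -393.7   36.7] [ 549.7 -344.6   45.5]
 near [(80, 1, array([ 464.4, -288.2,   83.9]), array([ 464.4, -288.2,   83.9]))]
1.0
```

```bash
cat >> h.py <<'E'
from scipy.spatial.transform import Rotation as Ro
def plan(x,y,z,yaw,step=3.0):
    s=r.get_state(); q=s["eef_rot"]; R=Ro.from_quat([q[1],q[2],q[3],q[0]]).as_matrix()
    th=np.degrees(np.arctan2(R[1,0],R[0,0]))
    d=R.T@(np.array([x,y,z])-s["position"])/10
    sp=-((yaw-th+90)%180-90)
    print("t %.2f pos %s yaw %.1f tilt %.2f gap %.1f F %s q1,q6 %.2f %.2f"%(s["t"],np.round(s["position"],1),th,np.degrees(np.arccos(-R[2,2])),s["finger_gap"],np.round(s["force"],1),s["qpos"][0],s["qpos"][5]))
    n=max(1,int(np.ceil(np.abs(d).max()/step)))
    print(" tool delta cm",np.round(d,2),"spin",round(sp,1),"if",n,"rows:",np.round(d/n,3))
E
python3 -c "
from h import *
plan(521,-214,231,-17.8)"
```

```text
t 1.00 pos [ 129.3 -560.3  231.3] yaw 13.0 tilt 0.00 gap 85.3 F [0.6 0.5 0.4] q1,q6 -1.55 -0.21
 tool delta cm [ 4.595e+01 -2.493e+01  3.000e-02] spin 30.8 if 16 rows: [ 2.872e+00 -1.558e+00  2.000e-03]
```

Request:
move_arm --pt "3.06 -1.66 0" --pt "3.06 -1.66 0" --pt "3.06 -1.66 0" --pt "3.06 -1.66 0" --pt "3.06 -1.66 0" --pt "3.06 -1.66 0" --pt "3.06 -1.66 0" --pt "3.06 -1.66 0" --pt "3.06 -1.66 0" --pt "3.06 -1.66 0" --pt "3.06 -1.66 0" --pt "3.06 -1.66 0" --pt "3.06 -1.66 0" --pt "3.06 -1.66 0" --pt "3.06 -1.66 0" --pt "0 0 0" --pt "0 0 0" --pt "0 0 0" --pt "0 0 0" --pt "0 0 0" --spin '[0,0,0,0,0,0,0,0,0,0,0,0,0,0,0,6.16,6.16,6.16,6.16,6.16]'

```text
t: 2.67
position: [520.6, -214.3, 231.3]
eef_rot: [0.0, 0.988, -0.157, -0.0]
force: [-0.3, 0.2, -0.2]
finger_gap: 85.2
```

```bash
python3 -c "
from h import *
plan(521,-214,92,-17.8)"
```

```text
t 2.67 pos [ 520.6 -214.3  231.3] yaw -18.1 tilt 0.00 gap 85.2 F [-0.3  0.2 -0.2] q1,q6 -0.61 1.28
 tool delta cm [ 0.03 -0.04 13.93] spin -0.3 if 5 rows: [ 0.006 -0.008  2.786]
```

Request:
move_arm --pt "0 0 2.5" --pt "0 0 2.5" --pt "0 0 2.5" --pt "0 0 2.5" --pt "0 0 1.9" --pt "0 0 1.2" --pt "0 0 0.8" --pt "0 0 0" --spin '[0,0,0,0,0,0,0,0]'

```text
t: 3.33
position: [519.7, -213.9, 90.9]
eef_rot: [-0.001, 0.988, -0.155, -0.001]
force: [-0.3, 0.3, -0.8]
finger_gap: 85.4
```

Request:
move_arm --pt "0 0 0" --pt "0 0 0" --pt "0 0 0" --pt "0 0 0" --pt "0 0 0" --pt "0 0 0" --pt "0 0 0" --pt "0 0 0" --pt "0 0 0" --pt "0 0 0" --spin '[0,0,0,0,0,0,0,0,0,0]' --hand -1

```text
t: 4.17
position: [520.6, -214.5, 92.3]
eef_rot: [0.0, 0.988, -0.155, 0.0]
force: [0.6, 0.6, 0.7]
finger_gap: 48.8
```

```bash
python3 -c "
from h import *
p=r.grab_frame('top');crop(p,(350,130,490,270),'pics/g1.png')
p=r.grab_frame('side');crop(p,(290,80,430,200),'pics/g1s.png',5)
plan(521,-214,232,-17.8)"
```

```text
t 4.27 pos [ 520.6 -214.5   92.3] yaw -17.8 tilt 0.01 gap 48.9 F [0.4 0.  0.9] q1,q6 -0.61 1.28
 tool delta cm [  0.03  -0.06 -13.97] spin -0.0 if 5 rows: [ 0.006 -0.012 -2.793]
```

View pics/g1s.png

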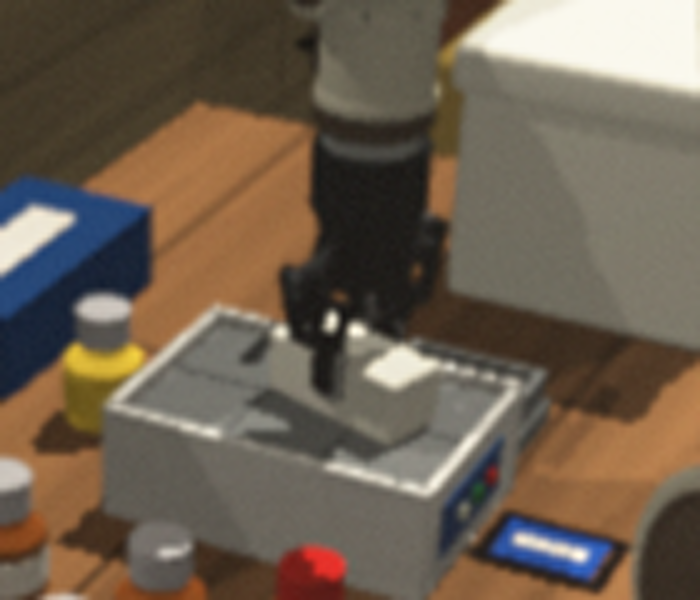

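The packing is held with a 48.8 mm gap. I'll lift it and carry it to the tray.

Request:
move_arm --pt "0 0 -0.5" --pt "0 0 -1.5" --pt "0 0 -2.5" --pt "0 0 -2.5" --pt "0 0 -2.5" --pt "0 0 -2.5" --pt "0 0 -1.5" --pt "0 0 -0.5" --spin '[0,0,0,0,0,0,0,0]'

```text
t: 4.93
position: [521.7, -215.2, 236.0]
eef_rot: [0.001, 0.988, -0.155, 0.002]
force: [1.6, -0.9, -0.9]
finger_gap: 49.1
```

```bash
python3 -c "
from h import *
plan(645.7,273.9,232,-5.9,2.9)"
```

```text
t 4.93 pos [ 521.7 -215.2  236. ] yaw -17.8 tilt 0.31 gap 49.1 F [ 1.6 -0.9 -0.9] q1,q6 -0.61 1.28
 tool delta cm [ -3.15 -50.36   0.3 ] spin -11.9 if 18 rows: [-0.175 -2.798  0.017]
```

Request:
move_arm --pt "-0.16 -2.8 0" --pt "-0.17 -2.8 0" --pt "-0.17 -2.8 0" --pt "-0.17 -2.8 0" --pt "-0.17 -2.8 0" --pt "-0.17 -2.8 0" --pt "-0.17 -2.8 0" --pt "-0.17 -2.8 0" --pt "-0.17 -2.8 0" --pt "-0.17 -2.8 0" --pt "-0.17 -2.8 0" --pt "-0.17 -2.8 0" --pt "-0.17 -2.8 0" --pt "-0.17 -2.8 0" --pt "-0.17 -2.8 0" --pt "-0.17 -2.8 0" --pt "-0.17 -2.8 0" --pt "-0.17 -2.8 0" --pt "0 0 0" --pt "0 0 0" --spin '[0,0,0,0,0,0,0,0,0,0,0,0,0,0,0,0,0,0,-5.95,-5.95]'

```text
t: 6.6
position: [644.7, 276.4, 230.2]
eef_rot: [0.0, 0.999, -0.048, -0.001]
force: [-0.0, -0.3, -0.0]
finger_gap: 49.1
```

```bash
python3 -c "
from h import *
plan(645.7,273.9,60,-5.9,2.9)"
```

```text
t 6.60 pos [644.7 276.4 230.2] yaw -5.5 tilt 0.17 gap 49.1 F [-0.  -0.3 -0. ] q1,q6 0.23 1.90
 tool delta cm [ 0.17  0.23 17.02] spin 0.4 if 6 rows: [0.028 0.038 2.837]
```

Request:
move_arm --pt "0.05 0.1 1.5" --pt "0.05 0.1 2.7" --pt "0 0 2.7" --pt "0 0 2.7" --pt "0 0 2.7" --pt "0 0 2.7" --pt "0 0 2.0" --pt "0 0 1.3" --pt "0 0 1.0" --pt "0 0 0.7" --pt "0 0 0.5" --pt "0 0 0.3" --pt "0 0 0.2" --pt "0 0 0" --spin '[0,0,0,0,0,0,0,0,0,0,0,0,0,0]'

```text
t: 7.77
position: [646.8, 272.8, 22.8]
eef_rot: [-0.0, 0.999, -0.052, 0.0]
force: [-0.1, -0.7, 0.1]
finger_gap: 49.3
```

```bash
python3 -c "
from h import *
p=r.grab_frame('side');crop(p,(190,180,310,270),'pics/p1s.png',6)
plan(645.7,273.9,18.5,-5.9,2.9)"
```

```text
t 7.82 pos [646.9 272.8  23.1] yaw -5.9 tilt 0.07 gap 48.9 F [ 0.2  0.3 -0.3] q1,q6 0.23 1.90
 tool delta cm [-0.13 -0.1   0.46] spin -0.0 if 1 rows: [-0.131 -0.097  0.457]
```

View pics/p1s.png

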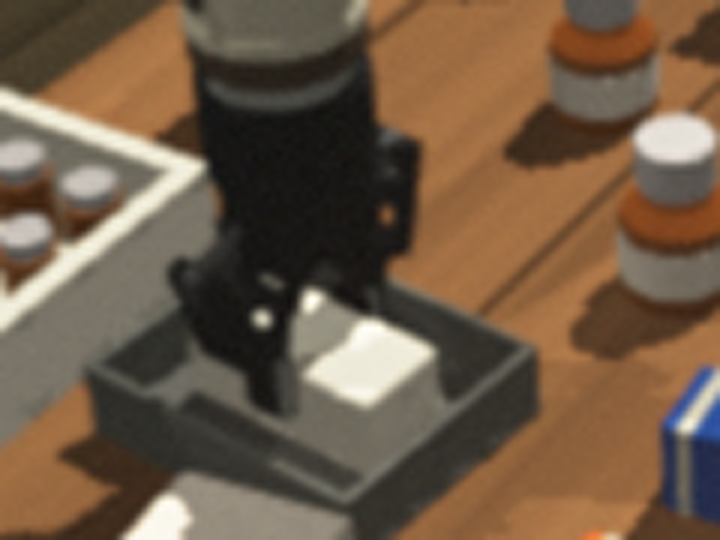

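The block is inside the tray, about 5 mm above the floor. I'll lower it, open partway and rise.

Request:
move_arm --pt "0 0 0.15" --pt "0 0 0.15" --pt "0 0 0.1" --pt "0 0 0" --pt "0 0 0" --spin '[0,0,0,0,0]'

```text
t: 8.23
position: [647.2, 272.9, 20.1]
eef_rot: [-0.0, 0.999, -0.051, 0.001]
force: [-2.2, -0.5, 6.2]
finger_gap: 49.0
```

Request:
move_arm --pt "0 0 0" --pt "0 0 0" --pt "0 0 0" --pt "0 0 0" --pt "0 0 -0.5" --pt "0 0 -1.0" --pt "0 0 -2.0" --pt "0 0 -2.5" --pt "0 0 -2.5" --pt "0 0 -2.5" --pt "0 0 -2.0" --pt "0 0 -1.0" --spin '[0,0,0,0,0,0,0,0,0,0,0,0]' --hand 0.5

```text
t: 9.23
position: [648.3, 273.2, 163.5]
eef_rot: [-0.001, 0.999, -0.051, 0.003]
force: [-0.8, 0.5, -0.2]
finger_gap: 63.9
```

```bash
python3 -c "
from h import *
p=r.grab_frame('side');W=cloud(p);cv2.imwrite('pics/s2.png',p['frame'][:,:,::-1])
for m in r.masks_of(p,'cartridge_blue')[:1]:
    P=W[m['pixels']];P=P[~np.isnan(P[:,0])];T=P[P[:,2]>45];print(rect(T),m['conf'])
plan(438.6,220.9,130,6.1,2.9)"
```

```text
(array([439.6, 221.2]), array([84.4, 47.2]), 4.5) 0.85
t 9.33 pos [648.1 273.1 161.8] yaw -5.9 tilt 0.33 gap 64.1 F [ 0.8 -0.3  0.4] q1,q6 0.23 1.90
 tool delta cm [-20.32   7.35   3.06] spin -12.0 if 8 rows: [-2.539  0.919  0.382]
```

View pics/s2.png

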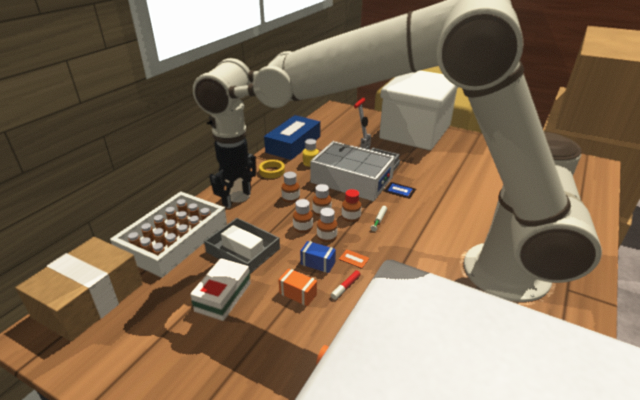

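Request:
move_arm --pt "-2.6 0.9 0.3" --pt "-2.6 0.9 0.3" --pt "-2.6 0.9 0.3" --pt "-2.6 0.9 0.3" --pt "-2.6 0.9 0.3" --pt "-2.6 0.9 0.3" --pt "-2.6 0.9 0.3" --pt "-2.6 0.9 0.3" --pt "-0.7 0.3 0.3" --pt "0 0 0" --pt "0 0 0" --pt "0 0 0" --spin '[0,0,0,0,0,0,0,0,0,-5.7,-5.7,0]'

```text
t: 10.33
position: [424.2, 220.0, 130.2]
eef_rot: [0.0, 0.999, 0.049, -0.001]
force: [-0.4, 0.2, -0.0]
finger_gap: 64.3
```

```bash
python3 -c "
from h import *
p=r.grab_frame('top');W=cloud(p)
for j in jars(W,fr=p['frame']): print(j[1],j[5])
plan(427,219.7,26,5.5,2.9)"
```

```text
[ 726.1 -236.6] [185. 173. 173.]
[667.9  -8.1] [178. 167. 168.]
[ 654.3 -216.7] [191. 181. 174.]
[555.3 104.4] [210. 198. 198.]
[544.1   7.6] [209. 197. 198.]
[ 518.6 -281.6] [198. 189. 182.]
[472.1 106.9] [212. 200. 201.]
[453.2 -12.9] [218.  34.  17.]
[ 434.6 -202.9] [212. 203. 197.]
t 10.38 pos [424.5 220.  130.4] yaw 5.4 tilt 0.08 gap 64.2 F [ 0.8  0.6 -0. ] q1,q6 0.22 1.70
 tool delta cm [ 0.26  0.05 10.44] spin -0.1 if 4 rows: [0.066 0.014 2.61 ]
```

Request:
move_arm --pt "0.25 0.05 1.5" --pt "0 0 2.5" --pt "0 0 2.5" --pt "0 0 2.0" --pt "0 0 1.2" --pt "0 0 0.7" --pt "0 0 0" --pt "0 0 0" --spin '[0,0,0,0,0,0,0,0]'

```text
t: 11.05
position: [427.6, 219.9, 27.3]
eef_rot: [0.0, 0.999, 0.047, -0.0]
force: [-0.1, -0.4, -0.3]
finger_gap: 64.0
```

Request:
move_arm --pt "0 0 0" --pt "0 0 0" --pt "0 0 0" --pt "0 0 0" --pt "0 0 0" --pt "0 0 0" --pt "0 0 0" --pt "0 0 0" --spin '[0,0,0,0,0,0,0,0]' --hand -1

```text
t: 11.72
position: [428.7, 220.3, 28.7]
eef_rot: [-0.0, 0.999, 0.048, 0.001]
force: [-0.2, -0.1, 5.7]
finger_gap: 45.1
```

```bash
python3 -c "
from h import *
plan(427,219.7,146,0.9,2.9)"
```

```text
t 11.72 pos [428.7 220.3  28.7] yaw 5.5 tilt 0.17 gap 45.1 F [-0.2 -0.1  5.7] q1,q6 0.22 1.70
 tool delta cm [ -0.14   0.03 -11.73] spin 4.6 if 5 rows: [-0.029  0.007 -2.346]
```

Request:
move_arm --pt "0 0 -0.5" --pt "0 0 -1.5" --pt "0 0 -2.5" --pt "0 0 -2.5" --pt "0 0 -2.5" --pt "0 0 -2.5" --pt "0 0 -1.5" --pt "0 0 -0.5" --spin '[0,0,0,0,0,0,0,4.6]'

```text
t: 12.38
position: [428.7, 220.3, 170.5]
eef_rot: [-0.001, 1.0, 0.008, 0.002]
force: [-0.8, -0.1, -1.2]
finger_gap: 44.7
```

```bash
python3 -c "
from h import *
plan(485,-349,165,0.9,2.95)"
```

```text
t 12.38 pos [428.7 220.3 170.5] yaw 0.9 tilt 0.28 gap 44.7 F [-0.8 -0.1 -1.2] q1,q6 0.22 1.78
 tool delta cm [ 4.77 57.01  0.51] spin -0.0 if 20 rows: [0.239 2.85  0.026]
```

Request:
move_arm --pt "0.24 2.85 0" --pt "0.24 2.85 0" --pt "0.24 2.85 0" --pt "0.24 2.85 0" --pt "0.24 2.85 0" --pt "0.24 2.85 0" --pt "0.24 2.85 0" --pt "0.24 2.85 0" --pt "0.24 2.85 0" --pt "0.24 2.85 0" --pt "0.24 2.85 0" --pt "0.24 2.85 0" --pt "0.24 2.85 0" --pt "0.24 2.85 0" --pt "0.24 2.85 0" --pt "0.24 2.85 0" --pt "0.24 2.85 0" --pt "0.24 2.85 0" --pt "0.24 2.85 0" --pt "0.24 2.85 0" --spin '[0,0,0,0,0,0,0,0,0,0,0,0,0,0,0,0,0,0,0,0]'

```text
t: 14.05
position: [483.7, -350.1, 166.8]
eef_rot: [-0.001, 1.0, 0.008, -0.0]
force: [0.3, -0.2, -1.6]
finger_gap: 44.7
```

Request:
move_arm --pt "0 0 2" --pt "0 0 2" --pt "0 0 1" --pt "0 0 0" --pt "0 0 0" --spin '[0,0,0,0,0]'

```text
t: 14.47
position: [483.8, -348.5, 116.8]
eef_rot: [-0.001, 1.0, 0.008, -0.001]
force: [-0.6, 0.0, -2.3]
finger_gap: 44.5
```

```bash
python3 -c "
from h import *
p=r.grab_frame('top');crop(p,(370,150,490,270),'pics/c1.png',5);W=cloud(p)
hsv=cv2.cvtColor(p['frame'],cv2.COLOR_RGB2HSV)
m=(hsv[...,0]>105)&(hsv[...,0]<130)&(hsv[...,1]>120)&(W[...,2]>60)&(W[...,1]<-290)&(W[...,1]>-400)&(W[...,0]<600)
P=W[m];print(rect(P),P.min(0),P.max(0),m.sum())
p=r.grab_frame('side');crop(p,(290,80,430,200),'pics/c1s.png',5)
plan(485,-349,110,0.9,2.95)"
```

```text
(array([ 527.5, -329. ]), array([17.7, 35. ]), 45.0) [ 508.91615952 -347.40926608   95.3940265 ] [ 534.16769455 -322.04855577  143.58087585] 36
t 14.57 pos [ 484.9 -349.5  118.7] yaw 0.9 tilt 0.11 gap 44.8 F [ 0.3 -0.3 -1.5] q1,q6 -0.83 0.73
 tool delta cm [ 0.01 -0.05  0.87] spin 0.0 if 1 rows: [ 0.012 -0.052  0.867]
```

View pics/c1.png

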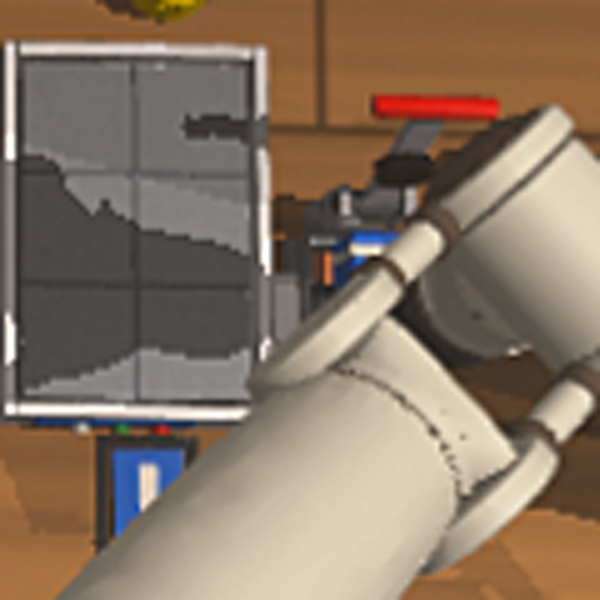

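View pics/c1s.png

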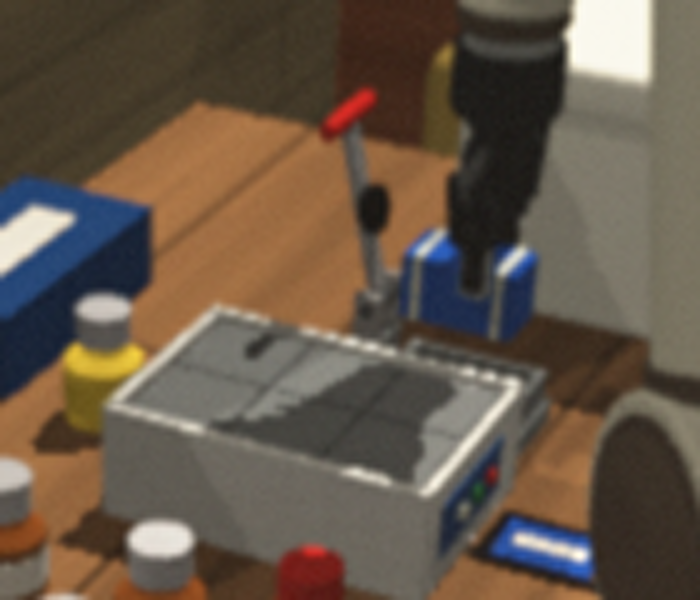

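```bash
python3 -c "
from h import *
np.set_printoptions(suppress=True,precision=1)
p=r.grab_frame('side');W=cloud(p)
hsv=cv2.cvtColor(p['frame'],cv2.COLOR_RGB2HSV)
reg=(W[...,1]<-300)&(W[...,1]>-400)&(W[...,0]<600)&(W[...,0]>420)
m=reg&(hsv[...,0]>100)&(hsv[...,0]<130)&(hsv[...,1]>120)&(W[...,2]>80)
m=cv2.dilate(m.astype(np.uint8),np.ones((3,3)))>0
P=W[m&reg&(W[...,2]>80)]
print('cart',P.min(0),P.max(0),np.percentile(P,[3,97],axis=0))
T=P[P[:,2]>np.percentile(P[:,2],97)-4];print('top',T.min(0),T.max(0),np.median(T,0))
F=P[(P[:,2]<np.percentile(P[:,2],97)-8)];print('face y',np.median(F[:,1]),F[:,0].min(),F[:,0].max(),np.polyfit(F[:,0],F[:,1],1))
C=W[(W[...,0]<560)&(W[...,0]>430)&(W[...,1]<-300)&(W[...,1]>-400)&(W[...,2]>25)&(W[...,2]<50)]
for k in sorted(C.round(1).tolist(),key=lambda a:a[0])[::4]: print(k)
for n in ('side','top'):
  p=r.grab_frame(n);W=cloud(p)
  for j in jars(W,fr=p['frame']): print(n,j[1],j[2],j[5])
"
```

```text
cart [ 455.1 -377.4   80.4] [ 561.2 -302.2  165.2] [[ 456.8 -370.4   92.6]
 [ 537.1 -321.2  145.1]]
top [ 467.2 -372.7  141.1] [ 514.3 -302.2  165.2] [ 485.4 -323.9  145.4]
face y -327.6545546629584 455.14865332717505 561.2031892303075 [   0.2 -409. ]
[443.4, -358.8, 39.6]
[445.7, -367.3, 30.7]
[446.1, -337.2, 37.4]
[446.5, -361.1, 25.4]
[446.8, -351.8, 25.8]
[447.8, -369.7, 41.2]
[452.2, -380.6, 42.9]
[457.8, -376.5, 39.3]
[462.5, -380.6, 31.9]
[466.4, -380.1, 35.2]
[471.1, -380.4, 42.0]
[474.5, -379.5, 41.5]
[479.4, -381.5, 43.4]
[482.9, -380.9, 42.7]
[489.1, -376.0, 47.5]
[492.3, -376.5, 38.2]
[497.1, -387.8, 39.8]
[500.8, -378.0, 39.3]
[506.4, -384.1, 30.8]
[509.7, -382.5, 30.7]
[513.9, -380.5, 42.9]
[519.0, -375.5, 35.6]
[524.1, -378.7, 32.8]
[529.2, -379.3, 43.6]
[533.9, -382.5, 36.7]
[540.0, -378.8, 32.7]
[544.7, -388.5, 39.3]
[547.2, -366.5, 40.7]
[550.4, -373.9, 40.5]
[557.5, -370.5, 48.5]
side [ 1352.5 -1816.3] [443.4  47.8] [60. 50. 37.]
side [  258.4 -2024.6] [ 48.6 187. ] [65. 38. 24.]
side [1356.6 -831.5] [557.3  25.3] [62. 54. 38.]
side [1359.9 -395.7] [ 16.2 168.4] [5
[... 339 characters left out ...]
 38.2] [180. 171. 163.]
side [546.9   7.3] [37.8 38.9] [198. 192. 183.]
side [456.2 -11.4] [39.  38.6] [122.  35.  30.]
side [558.4 104.3] [37.4 40.8] [203. 195. 186.]
side [475.1 106.4] [39.3 39.8] [200. 193. 184.]
side [-0.1 40.6] [136.2  63.6] [103.  96.  81.]
top [ 725.8 -236. ] [35.2 39.6] [180. 169. 170.]
top [667.8  -8.1] [36.  37.7] [178. 167. 168.]
top [ 534.5 -281.5] [  7.5 138.9] [164. 155. 148.]
top [ 519.  -123.6] [141.4   6.7] [142. 135. 129.]
top [555.5 104.2] [36.7 37. ] [208. 196. 196.]
top [544.1   6.1] [37.1 37.8] [210. 198. 199.]
top [472.4 105.9] [37.4 37.3] [208. 196. 197.]
top [453.4 -12.5] [34.6 37.4] [132.  30.  21.]
top [ 429.1 -205.8] [  6.6 131.6] [215. 205. 198.]
```

```bash
cat > ov.py <<'E'
from h import *
p=r.grab_frame('top'); q=r.grab_frame('side')
def proj(p,X):
    T=np.linalg.inv(p["world_from_camera"]); c=X@T[:3,:3].T+T[:3,3]
    c=c*[1,-1,-1]
    return cv2.projectPoints(c,np.zeros(3),np.zeros(3),p["mtx"],p["D"])[0].reshape(-1,2)
def box(cx,cy,z,lx,ly,yaw):
    a=np.radians(yaw);c,s=np.cos(a),np.sin(a)
    k=np.array([[1,1],[1,-1],[-1,-1],[-1,1]])*[lx/2,ly/2]
    return np.c_[k@np.array([[c,s],[-s,c]])+[cx,cy],np.full(4,z)]
def draw(img,P,bx,K,col):
    uv=(proj(P,bx)+0.5-np.array(bx0))*K
    cv2.polylines(img,[np.round(uv*16).astype(int)],True,col,1,cv2.LINE_AA,4)
K=10;im=cv2.imread('pics/top0.png');bx0=(415,185);im=cv2.resize(im[185:245,415:480],None,fx=K,fy=K,interpolation=cv2.INTER_CUBIC)
C=(495.5,-349)
for w,col in (((92,54),(0,255,0)),((104,66),(255,255,0))): draw(im,p,box(*C,42,*w,0.9),K,col)
draw(im,p,box(*C,32,92,54,.9),K,(255,0,255))
cv2.imwrite('pics/ov.png',im)
E
python3 ov.py
```

```text
(no output)
```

View pics/ov.png

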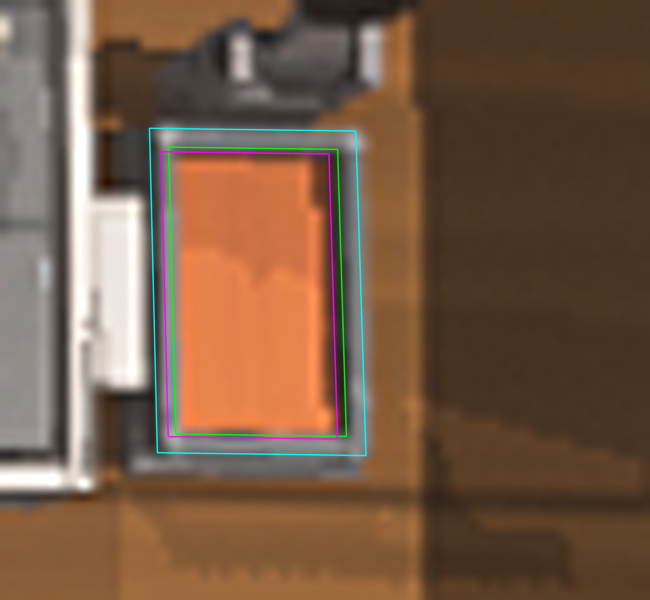

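Request:
move_arm --pt "0.03 0.07 1.5" --pt "0 0 1.5" --pt "0 0 1.0" --pt "0 0 0.4" --pt "0 0 0" --pt "0 0 0" --spin '[0,0,0,0,0,0]'

```text
t: 15.32
position: [484.7, -350.1, 73.6]
eef_rot: [0.0, 1.0, 0.008, 0.0]
force: [0.1, 0.4, -1.8]
finger_gap: 45.0
```

```bash
cat > ov2.py <<'E'
from ov import *
import sys
bx0=(350,125);K=10
import ov;ov.bx0=bx0
im=cv2.resize(q['frame'][125:180,350:425,::-1],None,fx=K,fy=K,interpolation=cv2.INTER_CUBIC)
C=(495.3,-350.3)
for w,col in (((92,54),(0,255,0)),((104,66),(255,255,0))): draw(im,q,box(*C,42,*w,0.9),K,col)
cv2.imwrite('pics/ov2.png',im)
im=cv2.resize(p['frame'][185:245,415:480,::-1],None,fx=K,fy=K,interpolation=cv2.INTER_CUBIC);ov.bx0=(415,185)
for w,col in (((92,54),(0,255,0)),((104,66),(255,255,0))): draw(im,p,box(*C,42,*w,0.9),K,col)
cv2.imwrite('pics/ov3.png',im)
plan(485.2,-350.2,60.5,.9)
E
python3 ov2.py
```

```text
t 15.42 pos [ 485.1 -350.5   74.4] yaw 0.9 tilt 0.10 gap 44.6 F [ 1.  -0.6 -0.9] q1,q6 -0.83 0.73
 tool delta cm [ 0.01 -0.04  1.39] spin -0.0 if 1 rows: [ 0.006 -0.035  1.386]
```

View pics/ov2.png

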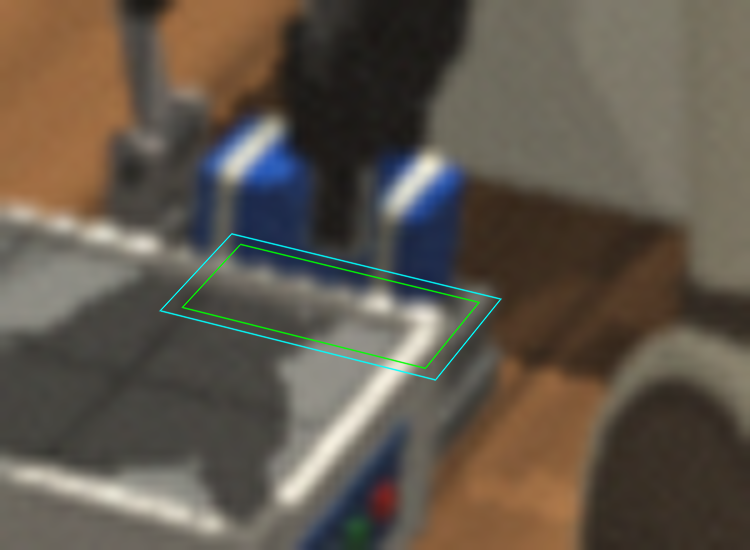

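View pics/ov3.png

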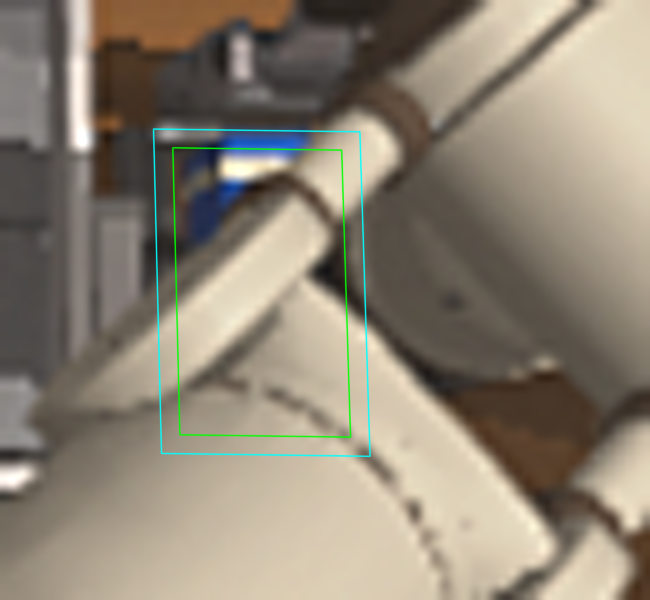

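```bash
cat > ov4.py <<'E'
import ov; from ov import *
C=(495.3,-350.3);K=10
for n,P,b,sz in (('t',p,(415,185),(65,60)),('s',q,(350,125),(75,55))):
    im=cv2.resize(P['frame'][b[1]:b[1]+sz[1],b[0]:b[0]+sz[0],::-1],None,fx=K,fy=K,interpolation=cv2.INTER_CUBIC);ov.bx0=b
    for z in (94.5,): draw(im,P,box(*C,z,84,46,0.9),K,(0,255,0))
    draw(im,P,box(*C,44.5,84,46,0.9),K,(0,0,255))
    cv2.imwrite(f'pics/ov4{n}.png',im)
E
python3 ov4.py; python3 -c "
import cv2;a=cv2.imread('pics/ov4t.png');b=cv2.imread('pics/ov4s.png');import numpy as np
b=cv2.resize(b,None,fx=.55,fy=.55);a=cv2.resize(a,None,fx=.55,fy=.55);h=max(a.shape[0],b.shape[0])
f=lambda i:cv2.copyMakeBorder(i,0,h-i.shape[0],0,0,0);cv2.imwrite('pics/ov4.png',np.hstack([f(a),f(b)]))"
```

```text
(no output)
```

View pics/ov4.png

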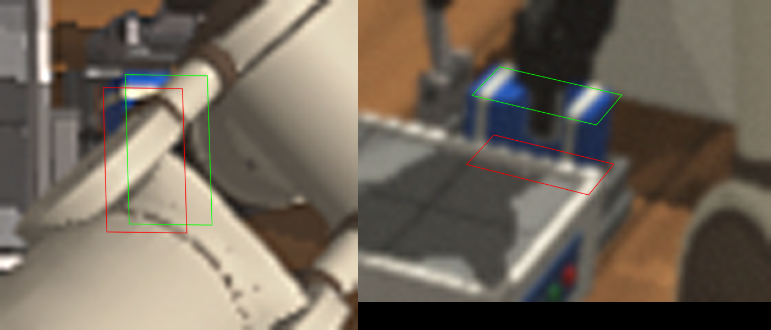

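Request:
move_arm --pt "0 0 0.3" --pt "0 0 0.3" --pt "0 0 0.3" --pt "0 0 0.2" --pt "0 0 0.1" --pt "0 0 0" --spin '[0,0,0,0,0,0]'

```text
t: 16.02
position: [484.4, -349.8, 61.0]
eef_rot: [-0.0, 1.0, 0.008, -0.0]
force: [-0.3, 0.2, -2.1]
finger_gap: 44.8
```

```bash
python3 -c "
from h import *
plan(485.2,-350.2,60.5,.9)"
```

```text
t 16.02 pos [ 484.4 -349.8   61. ] yaw 0.9 tilt 0.04 gap 44.8 F [-0.3  0.2 -2.1] q1,q6 -0.83 0.73
 tool delta cm [0.08 0.04 0.05] spin -0.0 if 1 rows: [0.081 0.043 0.05 ]
```

Request:
move_arm --pt "0 0 0.1" --pt "0 0 0.1" --pt "0 0 0" --spin '[0,0,0]'

```text
t: 16.27
position: [484.7, -350.1, 59.6]
eef_rot: [0.0, 1.0, 0.008, 0.0]
force: [-0.7, 1.2, 0.4]
finger_gap: 44.7
```

Request:
move_arm --pt "0 0 0.1" --pt "0 0 0" --pt "0 0 0" --spin '[0,0,0]'

```text
t: 16.52
position: [484.8, -350.2, 58.6]
eef_rot: [0.0, 1.0, 0.008, 0.0]
force: [-1.6, 1.1, 2.6]
finger_gap: 45.0
```

Request:
move_arm --pt "0 0 0" --pt "0 0 0" --pt "0 0 0" --pt "0 0 0" --pt "0 0 -0.4" --pt "0 0 -0.8" --pt "0 0 -1.5" --pt "0 0 -2.0" --pt "0 0 -2.5" --pt "0 0 -2.5" --pt "0 0 -2.5" --pt "0 0 -2.5" --pt "0 0 -2.5" --pt "0 0 -2.5" --pt "0 0 -1.0" --spin '[0,0,0,0,0,0,0,0,0,0,0,0,0,0,0]' --hand 0.32

```text
t: 17.77
position: [485.7, -351.1, 270.6]
eef_rot: [0.003, 1.0, 0.008, 0.002]
force: [0.2, 0.3, 1.4]
finger_gap: 56.4
```

```bash
python3 -c "
from h import *
p=r.grab_frame('side');crop(p,(330,90,440,190),'pics/c5s.png',6)
plan(490,-349,272,.9)"
```

```text
t 17.82 pos [ 486.  -351.5  271.1] yaw 0.9 tilt 0.50 gap 56.5 F [0.7 0.2 1.2] q1,q6 -0.83 0.73
 tool delta cm [ 0.4  -0.24 -0.09] spin 0.0 if 1 rows: [ 0.4   -0.241 -0.09 ]
```

View pics/c5s.png

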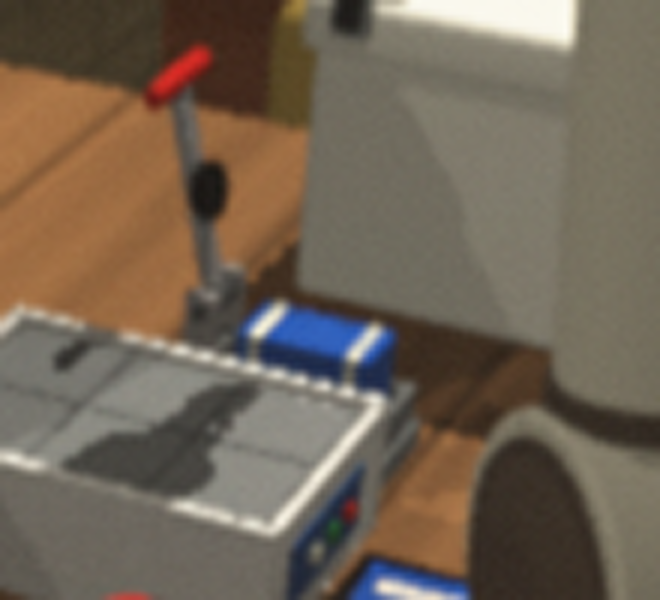

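Request:
move_arm --pt "1.5 -0.15 0" --pt "2.5 0 0" --pt "2.5 0 0" --pt "2.5 0 0" --pt "2.5 0 0" --pt "2.5 0 0" --pt "1.5 0 0" --pt "0 0 1.5" --pt "0 0 2.0" --pt "0 0 1.5" --pt "0 0 0.5" --pt "0 0 0" --spin '[0,0,0,0,0,0,0,0,0,0,0,0]' --hand -1

```text
t: 18.82
position: [638.2, -345.0, 206.6]
eef_rot: [-0.002, 1.0, 0.008, -0.002]
force: [-0.1, 0.8, 0.3]
finger_gap: -0.1
```

```bash
python3 -c "
from h import *
p=r.grab_frame('side');crop(p,(330,60,440,160),'pics/d1.png',6)
p=r.grab_frame('top');crop(p,(390,130,490,230),'pics/d1t.png',6)
plan(618,-350,212,.9)
xh=563.5
prev=None
for d in range(103,-1,-6):
    f=np.radians(d);c,s=np.cos(f),np.sin(f)
    t=np.array([xh-135*c+7*s+11+5*c, 86+135*s+7*c-5*s]); print(d,t.round(1), None if prev is None else (t-prev).round(1)); prev=t
"
```

```text
t 18.92 pos [ 639.5 -346.1  210.5] yaw 0.9 tilt 0.00 gap -0.3 F [ 0.  -0.2  0. ] q1,q6 -0.66 0.89
 tool delta cm [-2.15  0.36 -0.15] spin -0.0 if 1 rows: [-2.154  0.357 -0.153]
103 [610.6 211.1] None
97 [597.3 214.2] [-13.3   3.1]
91 [583.8 215.9] [-13.5   1.7]
85 [570.1 216.1] [-13.6   0.3]
79 [556.6 214.9] [-13.6  -1.2]
73 [543.2 212.4] [-13.4  -2.6]
67 [530.1 208.4] [-13.  -4.]
61 [517.6 203.1] [-12.6  -5.3]
55 [505.7 196.5] [-11.9  -6.6]
49 [494.5 188.7] [-11.2  -7.8]
43 [484.2 179.8] [-10.3  -8.9]
37 [474.9 169.8] [ -9.3 -10. ]
31 [466.7 159. ] [ -8.2 -10.9]
25 [459.6 147.3] [ -7.  -11.7]
19 [453.9 134.9] [ -5.8 -12.3]
13 [449.4 122.1] [ -4.5 -12.9]
7 [446.3 108.8] [ -3.1 -13.3]
1 [444.6  95.3] [ -1.7 -13.5]
```

View pics/d1.png

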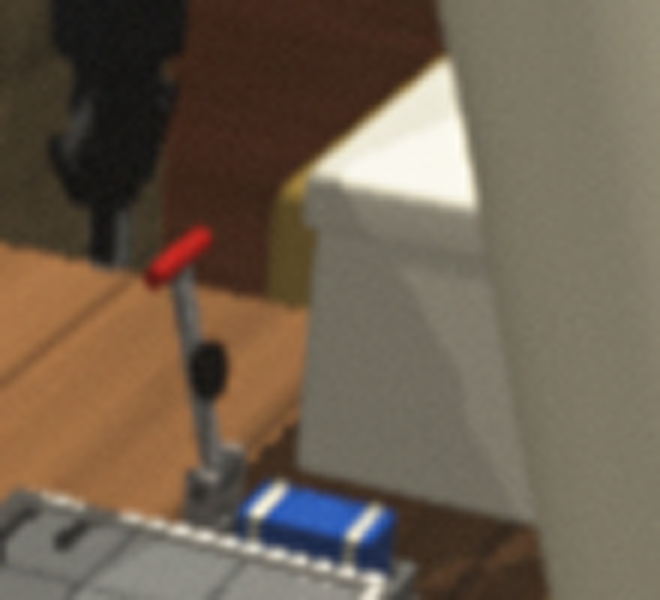

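View pics/d1t.png

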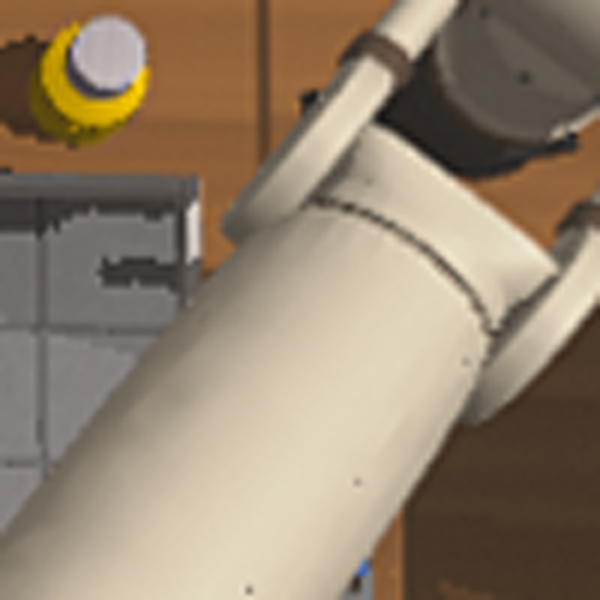

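Request:
move_arm --pt "-1.3 0.3 0" --pt "-1.3 0 -0.05" --pt "-0.4 0 0" --pt "-1.0 0 -0.2" --pt "-1.3 0 -0.2" --pt "-1.35 0 -0.1" --pt "-1.35 0 0" --pt "-1.35 0 0.1" --pt "-1.35 0 0.2" --pt "-1.3 0 0.4" --pt "0 0 0" --pt "0 0 0" --spin '[0,0,0,0,0,0,0,0,0,0,0,0]'

```text
t: 19.92
position: [519.7, -351.3, 210.1]
eef_rot: [0.001, 1.0, 0.008, 0.0]
force: [-0.0, -0.4, -0.6]
finger_gap: -0.1
```

```bash
python3 -c "
from h import *
p=r.grab_frame('side');crop(p,(330,60,440,160),'pics/d2.png',6)
plan(530,-350,208.5,.9)
"
```

```text
t 19.97 pos [ 519.9 -351.2  209.7] yaw 0.9 tilt 0.06 gap 0.2 F [ 0.3 -0.8 -0.3] q1,q6 -0.79 0.77
 tool delta cm [ 1.01 -0.11  0.12] spin -0.0 if 1 rows: [ 1.007 -0.106  0.125]
```

View pics/d2.png

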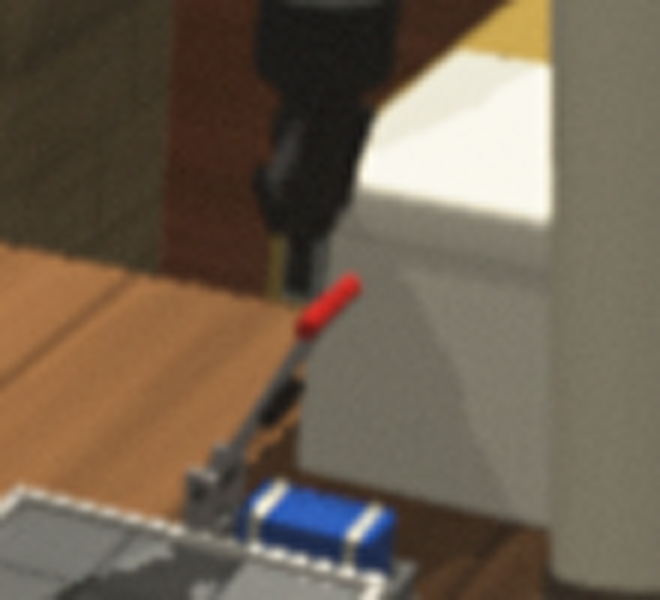

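Request:
move_arm --pt "-0.7 0 0.65" --pt "-0.7 0 0.65" --pt "-1.1 0 0.8" --pt "-1.0 0 0.9" --pt "-0.9 0 1.0" --pt "-0.8 0 1.1" --pt "-0.7 0 1.2" --pt "-0.6 0 1.2" --pt "0 0 0" --spin '[0,0,0,0,0,0,0,0,0]'

```text
t: 20.72
position: [454.4, -351.9, 132.4]
eef_rot: [-0.0, 1.0, 0.008, -0.0]
force: [-0.8, -0.5, 0.1]
finger_gap: -0.4
```

```bash
python3 -c "
from h import *
p=r.grab_frame('side');crop(p,(330,60,440,160),'pics/d3.png',6)
plan(446,-350,108,.9)
"
```

```text
t 20.77 pos [ 454.3 -351.7  133.2] yaw 0.9 tilt 0.09 gap -0.2 F [-0.5 -0.3  0.6] q1,q6 -0.87 0.69
 tool delta cm [-0.83 -0.18  2.52] spin -0.0 if 1 rows: [-0.828 -0.179  2.517]
```

View pics/d3.png

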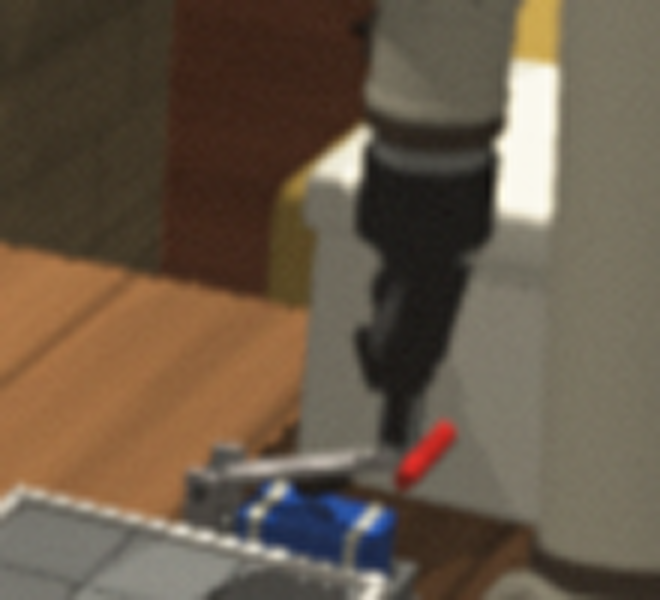

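Request:
move_arm --pt "-0.5 0 1.1" --pt "-0.4 0 1.0" --pt "-0.3 0 0.7" --pt "-0.2 0 0.5" --pt "0 0 0.3" --pt "0 0 0" --spin '[0,0,0,0,0,0]'

```text
t: 21.27
position: [444.7, -353.1, 99.7]
eef_rot: [0.002, 1.0, 0.008, 0.004]
force: [10.4, 0.0, 3.4]
finger_gap: 0.3
```

Request:
move_arm --pt "0 0 0.2" --pt "0 0 0.1" --pt "0 0 0" --spin '[0,0,0]'

```text
t: 21.52
position: [444.4, -353.1, 97.1]
eef_rot: [0.002, 1.0, 0.008, 0.004]
force: [10.1, 1.6, 4.0]
finger_gap: 0.2
```

```bash
python3 -c "
from h import *
p=r.grab_frame('side');crop(p,(330,60,440,160),'pics/d4.png',6)
plan(442,-350,93,.9)
"
```

```text
t 21.57 pos [ 444.4 -353.1   97.1] yaw 0.9 tilt 0.50 gap -0.0 F [10.4  1.2  3.7] q1,q6 -0.89 0.67
 tool delta cm [-0.24 -0.32  0.41] spin -0.0 if 1 rows: [-0.243 -0.318  0.407]
```

View pics/d4.png

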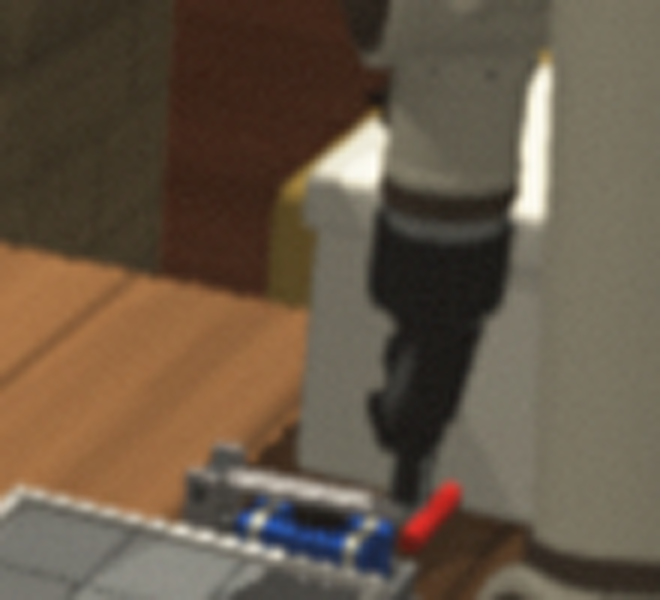

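Request:
move_arm --pt "0.5 -0.2 0" --pt "0 0 -1.0" --pt "0 0 -1.5" --pt "-1.0 0 0" --pt "-1.0 0 0" --pt "0 0 0" --pt "0 0 0" --spin '[0,0,0,0,0,0,0]'

```text
t: 22.15
position: [424.2, -349.8, 118.7]
eef_rot: [-0.001, 1.0, 0.007, -0.001]
force: [0.5, -0.1, -0.0]
finger_gap: 0.1
```

```bash
python3 -c "
from h import *
p=r.grab_frame('side');crop(p,(330,60,440,160),'pics/d5.png',6)
W=cloud(p);hsv=cv2.cvtColor(p['frame'],cv2.COLOR_RGB2HSV)
m=((hsv[...,0]<8)|(hsv[...,0]>172))&(hsv[...,1]>170)&(W[...,1]<-290)&(W[...,1]>-420)
print(W[m].mean(0),W[m].min(0),W[m].max(0))
plan(430,-350,94,.9)
"
```

```text
[ 428.78463936 -342.74529398   97.37521389] [ 420.492357   -380.6136703    88.82917738] [ 434.60533519 -315.46086965  120.26915937]
t 22.20 pos [ 424.6 -349.9  118.9] yaw 0.8 tilt 0.11 gap 0.2 F [ 0.5 -0.9  0. ] q1,q6 -0.91 0.65
 tool delta cm [0.54 0.02 2.49] spin -0.1 if 1 rows: [0.541 0.02  2.487]
```

View pics/d5.png

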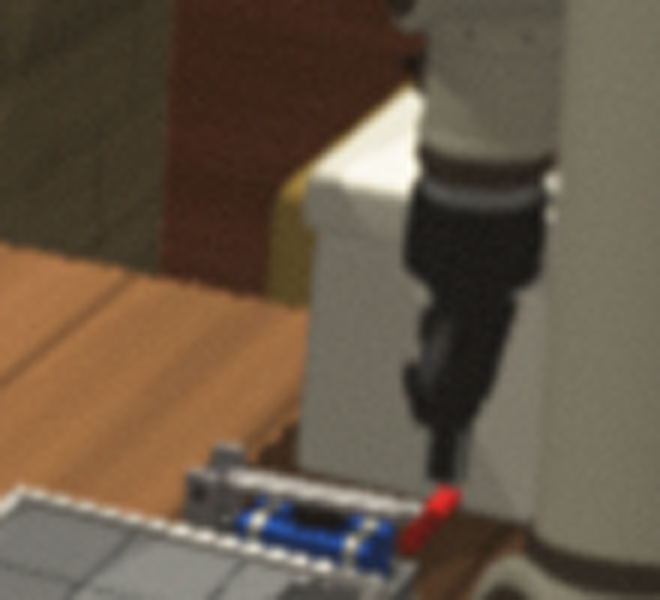

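Request:
move_arm --pt "0.2 0 0.5" --pt "0 0 0.5" --pt "0 0 0.4" --pt "0 0 0.3" --pt "0 0 0.3" --pt "0 0 0.2" --pt "0 0 0.2" --pt "0 0 0" --spin '[0,0,0,0,0,0,0,0]'

```text
t: 22.87
position: [427.2, -350.1, 95.9]
eef_rot: [-0.0, 1.0, 0.008, -0.001]
force: [-2.0, 1.3, 4.1]
finger_gap: -0.3
```

Request:
move_arm --pt "0 0 0.1" --pt "0 0 0.1" --pt "0 0 0" --spin '[0,0,0]'

```text
t: 23.12
position: [427.3, -350.2, 94.2]
eef_rot: [-0.0, 1.0, 0.008, -0.001]
force: [-3.9, 2.6, 6.5]
finger_gap: -0.3
```

Request:
move_arm --pt "0 0 0.1" --pt "0 0 0.1" --pt "0 0 0" --spin '[0,0,0]'

```text
t: 23.37
position: [427.2, -350.3, 92.8]
eef_rot: [-0.0, 1.0, 0.008, -0.001]
force: [-4.6, 4.4, 9.6]
finger_gap: 0.1
```

Request:
move_arm --pt "0 0 0.1" --pt "0 0 0.1" --pt "0 0 0" --spin '[0,0,0]'

```text
t: 23.62
position: [427.3, -350.4, 92.5]
eef_rot: [-0.0, 1.0, 0.008, -0.001]
force: [-9.4, 8.1, 20.6]
finger_gap: -0.2
```

Request:
move_arm --pt "0 0 0.1" --pt "0 0 0.1" --pt "0 0 0" --spin '[0,0,0]'

```text
t: 23.87
position: [427.4, -350.5, 92.3]
eef_rot: [-0.0, 1.0, 0.008, -0.001]
force: [-13.6, 11.1, 33.0]
finger_gap: -0.2
```

The clamp reached its hard stop: TCP z is 92.3 and the force jumped. I'll back off and check.

Request:
move_arm --pt "0 0 -0.5" --pt "0 0 -1.5" --pt "0 0 -2.5" --pt "0 0 -2.5" --pt "0 0 -2.5" --pt "0 0 -2.5" --pt "0 0 -2.5" --pt "0 -2.5 0" --pt "0 -2.5 0" --pt "0 -2.5 0" --pt "0 -2.5 0" --pt "0 -2.5 0" --pt "0 -2.5 0" --pt "0 -2.5 0" --pt "0 -2.5 0" --pt "0 -2.5 0" --pt "0 -2.5 0" --spin '[0,0,0,0,0,0,0,0,0,0,0,0,0,0,0,0,0]'

```text
t: 25.28
position: [423.6, -99.2, 232.7]
eef_rot: [0.0, 1.0, 0.008, 0.0]
force: [1.2, 0.7, -0.2]
finger_gap: -0.3
```

```bash
python3 -c "
from h import *
np.set_printoptions(suppress=True,precision=1)
p=r.grab_frame('top');crop(p,(290,130,480,270),'pics/e1.png',4);W=cloud(p)
for j in jars(W,fr=p['frame']): print(j[1],j[5])
hsv=cv2.cvtColor(p['frame'],cv2.COLOR_RGB2HSV)
reg=(W[...,1]<-290)&(W[...,1]>-420)&(W[...,0]>400)&(W[...,0]<600)
m=((hsv[...,0]<8)|(hsv[...,0]>172))&(hsv[...,1]>150)&reg&(W[...,2]>60);print('bar',W[m].mean(0),rect(W[m]))
m=(hsv[...,0]>105)&(hsv[...,0]<130)&(hsv[...,1]>120)&reg&(W[...,2]>60);print('cart',W[m].mean(0),rect(W[m]))
q=r.grab_frame('side');crop(q,(330,90,440,190),'pics/e1s.png',6)
plan(544,6,200,.9)
"
```

```text
[ 725.2 -236.4] [182. 171. 172.]
[667.4  -8.2] [179. 168. 168.]
[ 531.2 -280.4] [194. 184. 177.]
[554.5 103.8] [209. 197. 198.]
[544.    7.5] [211. 200. 201.]
[ 487.5 -356.2] [159. 128. 123.]
[471.7 106.7] [119. 111. 112.]
[454.  -13.3] [170.  36.  24.]
bar [ 428.2 -350.5   92.2] (array([ 427. , -350.2]), array([12.7, 69.7]), 1.9)
cart [ 495.6 -338.4   72.6] (array([ 495.6, -346.9]), array([45.1, 80.4]), 89.5)
t 25.38 pos [423.6 -97.7 232.6] yaw 1.1 tilt 0.06 gap 0.2 F [-0.3  0.7 -0.6] q1,q6 -0.51 1.04
 tool delta cm [ 12.2 -10.1   3.3] spin 0.2 if 5 rows: [ 2.4 -2.   0.7]
```

View pics/e1.png

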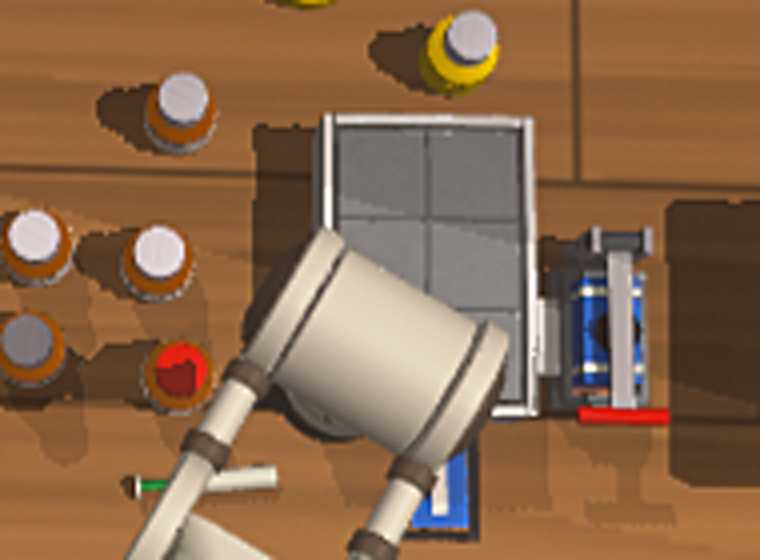

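View pics/e1s.png

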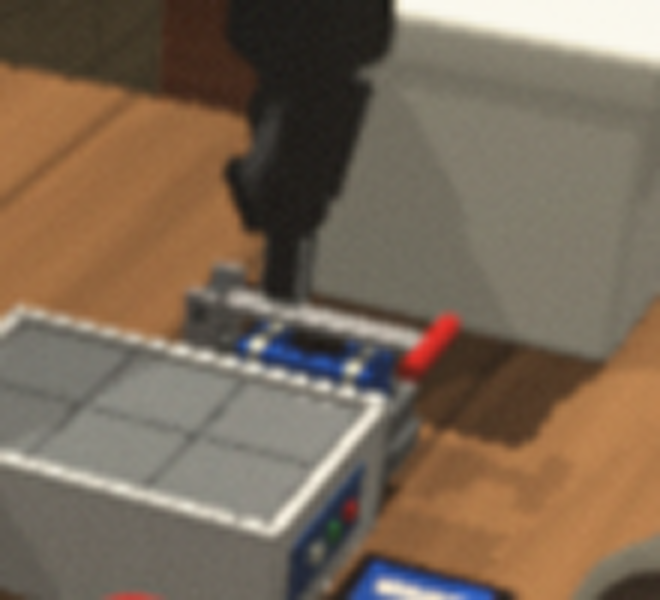

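Confirmed home: the bar top is at z≈92, the cartridge top at ≈73 (underside ≈23), and the platform is clear. Next I'll turn the tool 90° and load the jars.

Request:
move_arm --pt "0 0 0" --pt "0 0 0" --pt "0 0 0" --pt "0 0 0" --pt "0 0 0" --pt "0 0 0" --pt "0 0 0" --pt "0 0 0" --pt "0 0 0" --pt "0 0 0" --pt "0 0 0" --pt "0 0 0" --pt "0 0 0" --pt "0 0 0" --spin '[-6.8,-6.8,-6.8,-6.8,-6.8,-6.8,-6.8,-6.8,-6.8,-6.8,-6.8,-6.8,-6.8,0]' --hand 0.4

```text
t: 26.55
position: [423.8, -101.1, 232.7]
eef_rot: [0.0, 0.711, 0.704, -0.0]
force: [0.5, -0.7, -0.6]
finger_gap: 59.6
```

```bash
python3 -c "
from h import *
plan(544,7,150,90,2.6)
"
```

```text
t 26.55 pos [ 423.8 -101.1  232.7] yaw 89.4 tilt 0.02 gap 59.6 F [ 0.5 -0.7 -0.6] q1,q6 -0.51 -0.50
 tool delta cm [10.93 11.91  8.27] spin -0.6 if 5 rows: [2.186 2.383 1.654]
```

Request:
move_arm --pt "2.2 2.4 1.65" --pt "2.2 2.4 1.65" --pt "2.2 2.4 1.65" --pt "2.2 2.4 1.65" --pt "2.15 2.3 1.65" --pt "0 0 0" --pt "0 0 0" --spin '[0,0,0,0,0,0,0]'

```text
t: 27.13
position: [543.7, 8.3, 148.3]
eef_rot: [-0.001, 0.712, 0.702, -0.001]
force: [-0.4, 0.3, 0.1]
finger_gap: 59.5
```

```bash
python3 -c "
from h import *
p=r.grab_frame('side');W=cloud(p)
for j in jars(W,fr=p['frame']):
   if j[1][0]>400 and j[1][1]>-100: print(j[1],j[5])
plan(544,7,57,90,2.6)
"
```

```text
[671.5  -8.6] [180. 172. 164.]
[807.1  85.5] [136. 120.  97.]
[548.2   4.1] [204. 197. 189.]
[455.9 -11.3] [191.  46.  40.]
[557.7 103.8] [114. 106.  98.]
[475.5 107.2] [201. 194. 185.]
t 27.18 pos [543.9   7.5 149.7] yaw 89.2 tilt 0.08 gap 59.6 F [ 1.2 -0.6  0.5] q1,q6 -0.21 -0.19
 tool delta cm [-0.05  0.02  9.27] spin -0.8 if 4 rows: [-0.011  0.006  2.317]
```

Request:
move_arm --pt "0 0 1.5" --pt "0 0 2.3" --pt "0 0 2.3" --pt "0 0 1.8" --pt "0 0 0.9" --pt "0 0 0.4" --pt "0 0 0" --pt "0 0 0" --spin '[0,0,0,0,0,0,0,0]'

```text
t: 27.85
position: [544.9, 7.0, 59.8]
eef_rot: [0.001, 0.712, 0.702, 0.001]
force: [-0.2, 0.5, -0.1]
finger_gap: 59.8
```

Request:
move_arm --pt "0 0 0" --pt "0 0 0" --pt "0 0 0" --pt "0 0 0" --pt "0 0 0" --pt "0 0 0" --pt "0 0 0" --pt "0 0 0" --spin '[0,0,0,0,0,0,0,0]' --hand -1

```text
t: 28.52
position: [545.5, 7.3, 60.1]
eef_rot: [0.001, 0.711, 0.703, 0.001]
force: [-0.6, 0.3, 6.0]
finger_gap: 38.4
```

Request:
move_arm --pt "0 0 -0.4" --pt "0 0 -1.2" --pt "0 0 -2.2" --pt "0 0 -2.6" --pt "0 0 -2.6" --pt "0 0 -2.2" --pt "0 0 -1.2" --pt "0 0 -0.6" --pt "0 0 0" --spin '[0,0,0,0,0,0,0,0,-0.8]'

```text
t: 29.27
position: [544.4, 7.6, 189.4]
eef_rot: [0.001, 0.706, 0.708, 0.0]
force: [-0.2, -0.5, -1.5]
finger_gap: 38.5
```

```bash
python3 -c "
from h import *
plan(614,-238,190,90.9,2.5)
"
```

```text
t 29.27 pos [544.4   7.6 189.4] yaw 90.1 tilt 0.10 gap 38.5 F [-0.2 -0.5 -1.5] q1,q6 -0.21 -0.21
 tool delta cm [-24.58   6.9   -0.04] spin -0.8 if 10 rows: [-2.458  0.69  -0.004]
```

Request:
move_arm --pt "-1.2 0.35 0" --pt "-2.5 0.7 0" --pt "-2.5 0.7 0" --pt "-2.5 0.7 0" --pt "-2.5 0.7 0" --pt "-2.5 0.7 0" --pt "-2.5 0.7 0" --pt "-2.5 0.7 0" --pt "-2.5 0.7 0" --pt "-2.5 0.65 0" --pt "-1.4 0.3 0" --pt "0 0 0" --pt "0 0 0" --spin '[0,0,0,0,0,0,0,0,0,0,0,0,0]'

```text
t: 30.35
position: [612.2, -244.0, 185.8]
eef_rot: [-0.002, 0.707, 0.707, -0.0]
force: [0.1, -0.2, -2.9]
finger_gap: 38.5
```

```bash
python3 -c "
from h import *
plan(614,-238,140,90.9,2.5)
p=r.grab_frame('side');crop(p,(270,90,400,200),'pics/j1.png',6)
"
```

```text
t 30.35 pos [ 612.2 -244.   185.8] yaw 90.0 tilt 0.23 gap 38.5 F [ 0.1 -0.2 -2.9] q1,q6 -0.56 -0.56
 tool delta cm [0.59 0.19 4.58] spin -0.9 if 2 rows: [0.297 0.096 2.288]
```

View pics/j1.png

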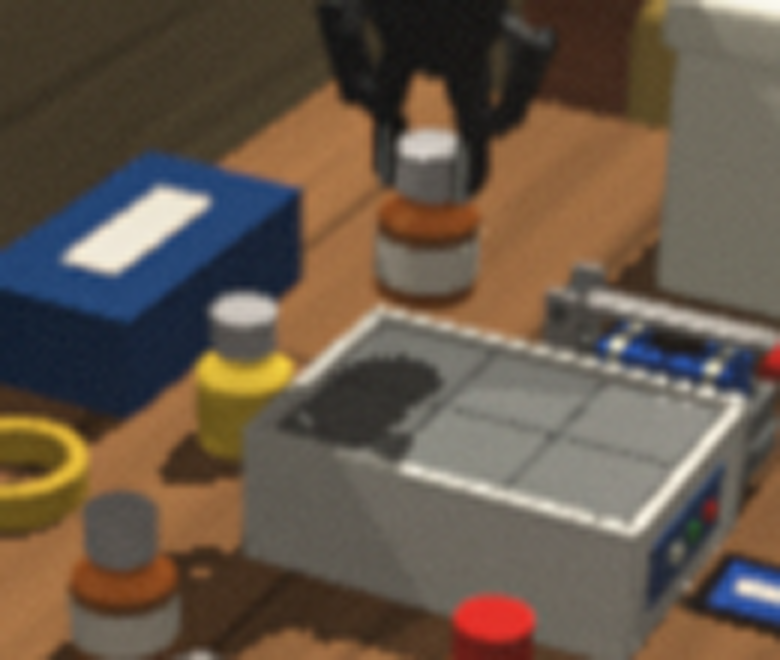

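Request:
move_arm --pt "0.3 0.1 0.8" --pt "0.25 0.05 1.2" --pt "0 0 1.0" --pt "0 0 0.5" --pt "0 0 0.3" --pt "0 0 0.2" --pt "0 0 0" --pt "0 0 0" --spin '[0,0,0,0,0,0,0,0]'

```text
t: 31.07
position: [615.1, -237.9, 148.7]
eef_rot: [0.0, 0.707, 0.708, 0.0]
force: [0.8, -0.1, -1.3]
finger_gap: 38.1
```

```bash
python3 -c "
from h import *
plan(614,-238,140,90.9,2.5)
"
```

```text
t 31.07 pos [ 615.1 -237.9  148.7] yaw 90.1 tilt 0.04 gap 38.1 F [ 0.8 -0.1 -1.3] q1,q6 -0.55 -0.55
 tool delta cm [-0.01 -0.11  0.87] spin -0.8 if 1 rows: [-0.009 -0.111  0.869]
```

Request:
move_arm --pt "0 0 0.2" --pt "0 0 0.2" --pt "0 0 0.15" --pt "0 0 0.1" --pt "0 0 0.1" --pt "0 0 0.1" --pt "0 0 0.1" --pt "0 0 0.1" --pt "0 0 0.1" --pt "0 0 0.1" --pt "0 0 0.1" --pt "0 0 0.1" --pt "0 0 0.1" --pt "0 0 0" --pt "0 0 0" --spin '[0,0,0,0,0,0,0,0,0,0,0,0,0,0,0]'

```text
t: 32.32
position: [614.9, -237.8, 132.9]
eef_rot: [0.0, 0.707, 0.708, -0.0]
force: [-0.1, 0.0, -0.1]
finger_gap: 38.6
```

```bash
python3 -c "
from h import *
plan(614,-238,133,90.9,2.5)
p=r.grab_frame('side');W=cloud(p);crop(p,(270,90,400,200),'pics/j2.png',6)
P=W[(W[...,0]>450)&(W[...,0]<530)&(W[...,1]>-260)&(W[...,1]<-150)];print('plat z',np.median(P[:,2]))
"
```

```text
t 32.32 pos [ 614.9 -237.8  132.9] yaw 90.1 tilt 0.01 gap 38.6 F [-0.1  0.  -0.1] q1,q6 -0.55 -0.55
 tool delta cm [-0.02 -0.09 -0.01] spin -0.8 if 1 rows: [-0.022 -0.094 -0.01 ]
plat z 72.70933930707236
```

View pics/j2.png

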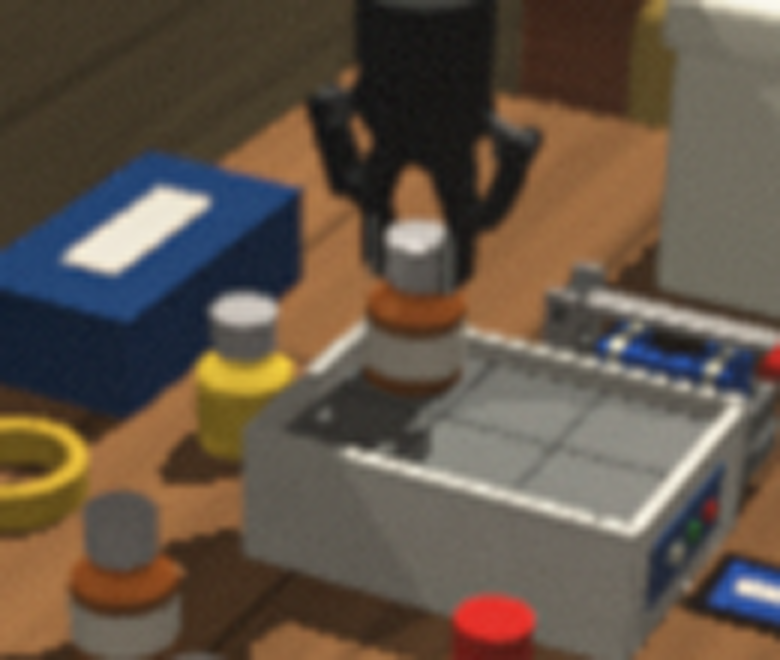

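Request:
move_arm --pt "0 0 0" --pt "0 0 0" --pt "0 0 0" --pt "0 0 0" --pt "0 0 -0.5" --pt "0 0 -1.5" --pt "0 0 -2.5" --pt "0 0 -2.0" --pt "1.5 0 -0.8" --pt "2.5 0 0" --pt "2.5 0 0" --pt "2.5 0 0" --pt "2.5 0.5 0" --pt "2.5 1 0" --pt "2.5 1 0" --pt "2.5 1 0" --pt "2.5 1 0" --pt "1.5 0.7 0" --pt "0 0 0" --spin '[0,0,0,0,0,0,0,0,0,0,0,0,0,0,0,0,0,0,0]' --hand 0.3

```text
t: 33.95
position: [666.8, -3.6, 205.3]
eef_rot: [-0.001, 0.705, 0.709, 0.0]
force: [-1.1, -0.2, 0.4]
finger_gap: 55.9
```

```bash
python3 -c "
from h import *
p=r.grab_frame('top');W=cloud(p);crop(p,(280,130,480,270),'pics/j3.png',4)
for j in jars(W,fr=p['frame']):
   if j[1][1]>-100: print(j[1],j[5])
p=r.grab_frame('side');W=cloud(p);crop(p,(270,90,400,200),'pics/j3s.png',6)
P=W[(W[...,0]>450)&(W[...,0]<530)&(W[...,1]>-260)&(W[...,1]<-150)];print('plat z',np.median(P[:,2]))
plan(667.6,-8.2,150,90,2.5)
"
```

```text
plat z 73.29020085687881
t 34.05 pos [666.2  -7.1 205.4] yaw 90.2 tilt 0.06 gap 55.9 F [-0.3 -0.2  0.6] q1,q6 -0.19 -0.19
 tool delta cm [-0.11  0.14  5.54] spin 0.2 if 3 rows: [-0.036  0.048  1.847]
```

View pics/j3.png

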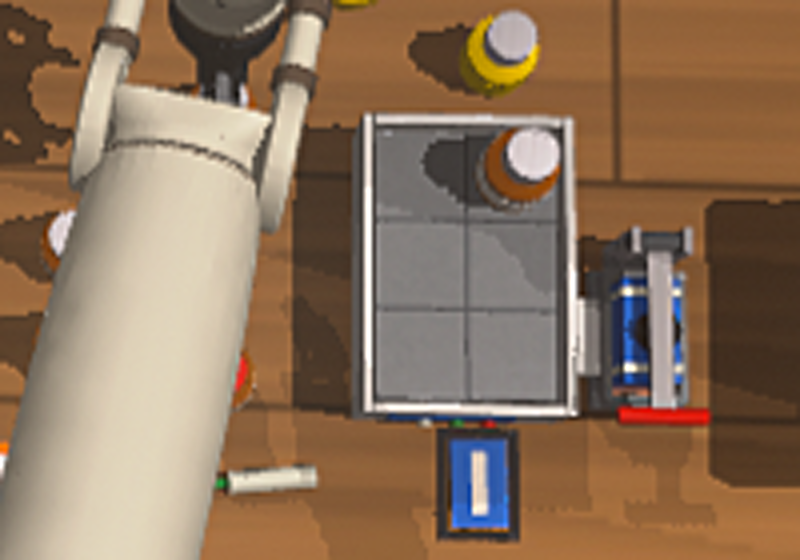

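View pics/j3s.png

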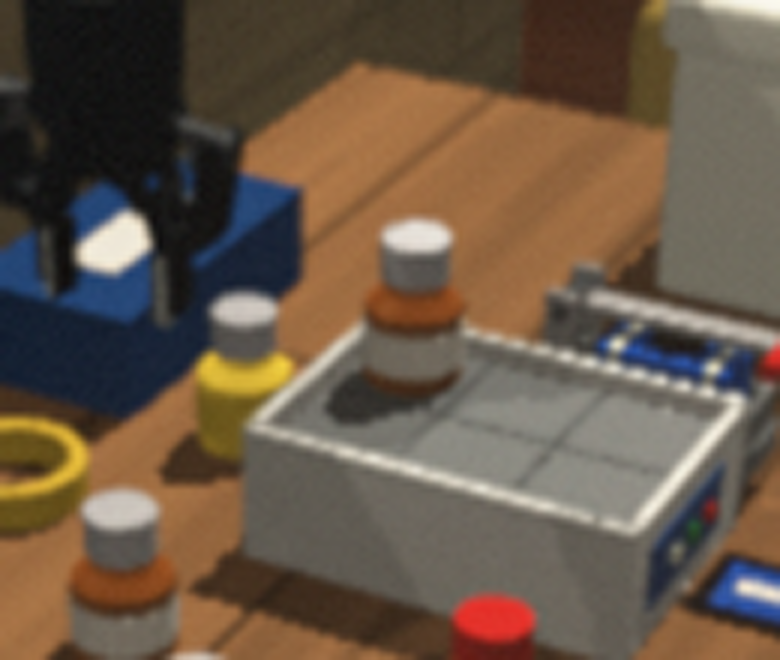

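Request:
move_arm --pt "-0.1 0.1 1.5" --pt "0 0 2.5" --pt "0 0 2.5" --pt "0 0 2.5" --pt "0 0 2.3" --pt "0 0 1.7" --pt "0 0 0.9" --pt "0 0 0.6" --pt "0 0 0" --pt "0 0 0" --spin '[0,0,0,0,0,0,0,0,0,0]'

```text
t: 34.88
position: [668.1, -9.2, 61.8]
eef_rot: [0.001, 0.707, 0.707, 0.0]
force: [0.6, 0.6, 0.9]
finger_gap: 55.7
```

```bash
python3 -c "
from h import *
p=r.grab_frame('side');crop(p,(240,130,350,230),'pics/j4.png',6)
plan(667.6,-8.2,58,90,2.5)
"
```

```text
t 34.93 pos [668.5  -9.2  62.4] yaw 90.1 tilt 0.14 gap 55.4 F [-0.3  0.  -0.2] q1,q6 -0.19 -0.20
 tool delta cm [ 0.1  -0.09  0.44] spin 0.1 if 1 rows: [ 0.098 -0.094  0.439]
```

View pics/j4.png

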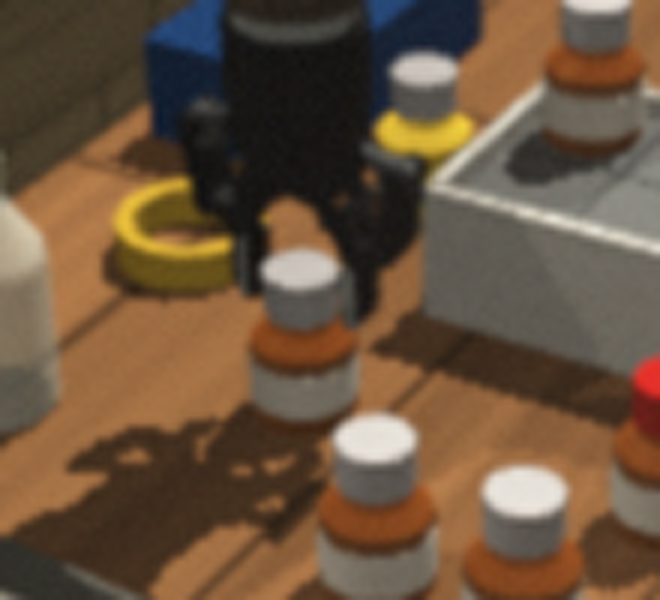

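Request:
move_arm --pt "0 0 0.2" --pt "0 0 0" --pt "0 0 0" --pt "0 0 0" --pt "0 0 0" --pt "0 0 0" --pt "0 0 0" --pt "0 0 0" --spin '[0,0,0,0,0,0,0,0]' --hand -1

```text
t: 35.6
position: [669.1, -8.9, 60.6]
eef_rot: [0.002, 0.706, 0.708, 0.001]
force: [1.8, -0.5, 5.9]
finger_gap: 38.8
```

Request:
move_arm --pt "0 0 -0.4" --pt "0 0 -1.2" --pt "0 0 -2.2" --pt "0 0 -2.6" --pt "0 0 -2.6" --pt "0 0 -2.2" --pt "0 0 -1.2" --pt "0 0 -0.6" --pt "0 0 0" --spin '[0,0,0,0,0,0,0,0,0]'

```text
t: 36.35
position: [667.8, -8.7, 189.9]
eef_rot: [0.001, 0.707, 0.708, 0.0]
force: [0.5, -0.3, -2.6]
finger_gap: 38.7
```

```bash
python3 -c "
from h import *
plan(613.5,-167.5,190,90.1,2.5)
"
```

```text
t 36.35 pos [667.8  -8.7 189.9] yaw 90.1 tilt 0.08 gap 38.7 F [ 0.5 -0.3 -2.6] q1,q6 -0.19 -0.20
 tool delta cm [-15.87  -5.46  -0.02] spin -0.0 if 7 rows: [-2.268e+00 -7.790e-01 -2.000e-03]
```

Request:
move_arm --pt "-1.2 -0.5 0" --pt "-2.4 -0.9 0" --pt "-2.6 -0.9 0" --pt "-2.6 -0.9 0" --pt "-2.6 -0.9 0" --pt "-2.4 -0.9 0" --pt "-1.4 -0.4 0" --pt "-0.6 0 0" --pt "0 0 0" --pt "0 0 0" --pt "0 0 0" --spin '[0,0,0,0,0,0,0,0,0,0,0]'

```text
t: 37.27
position: [614.0, -165.4, 188.4]
eef_rot: [-0.0, 0.706, 0.708, 0.0]
force: [0.4, -0.2, -2.3]
finger_gap: 38.1
```

```bash
python3 -c "
from h import *
plan(613.5,-167.5,133,90.1,2.5)
"
```

```text
t 37.27 pos [ 614.  -165.4  188.4] yaw 90.2 tilt 0.05 gap 38.1 F [ 0.4 -0.2 -2.3] q1,q6 -0.45 -0.46
 tool delta cm [-0.21 -0.05  5.54] spin 0.1 if 3 rows: [-0.072 -0.018  1.847]
```

Request:
move_arm --pt "-0.15 0 0.8" --pt "0 0 1.4" --pt "0 0 1.2" --pt "0 0 0.8" --pt "0 0 0.5" --pt "0 0 0.2" --pt "0 0 0.1" --pt "0 0 0.1" --pt "0 0 0.1" --pt "0 0 0.1" --pt "0 0 0.1" --pt "0 0 0.1" --pt "0 0 0.1" --pt "0 0 0.1" --pt "0 0 0.1" --pt "0 0 0.1" --pt "0 0 0.1" --pt "0 0 0.1" --pt "0 0 0.1" --pt "0 0 0" --spin '[0,0,0,0,0,0,0,0,0,0,0,0,0,0,0,0,0,0,0,0]'

```text
t: 38.93
position: [613.9, -168.3, 126.8]
eef_rot: [0.0, 0.707, 0.708, 0.0]
force: [1.3, 0.2, -0.7]
finger_gap: 38.5
```

```bash
cat >> h.py <<'E'
def plat():
    p=r.grab_frame('side');W=cloud(p)
    P=W[(W[...,0]>520)&(W[...,0]<565)&(W[...,1]>-250)&(W[...,1]<-150)];print('plat z',np.median(P[:,2]));return p,W
E
python3 -c "
from h import *
plat()
plan(613.5,-167.5,126,90.1,2.5)
"
```

```text
plat z 67.15972573610532
t 38.98 pos [ 613.9 -168.3  126.9] yaw 90.1 tilt 0.02 gap 38.4 F [ 0.2 -0.7  0.6] q1,q6 -0.46 -0.46
 tool delta cm [ 0.08 -0.04  0.09] spin -0.0 if 1 rows: [ 0.079 -0.043  0.089]
```

Request:
move_arm --pt "0 0 0.1" --pt "0 0 0" --pt "0 0 0" --pt "0 0 0" --pt "0 0 -0.5" --pt "0 0 -1.5" --pt "0 0 -2.3" --pt "0 0 -2.0" --pt "1.5 0 -0.8" --pt "2.6 -0.6 0" --pt "2.6 -0.6 0" --pt "2.6 -0.6 0" --pt "2.6 -0.6 0" --pt "2.6 -0.6 0" --pt "2.6 -0.6 0" --pt "2.6 -0.6 0" --pt "2.6 -0.6 0" --pt "2.5 -0.6 0" --pt "1.5 -0.5 0" --pt "0.7 0 0" --spin '[0,0,0,0,0,0,0,0,0,0,0,0,0,0,0,0,0,0,0,0]' --hand 0.3

```text
t: 40.65
position: [552.8, 104.6, 196.5]
eef_rot: [-0.001, 0.706, 0.709, -0.0]
force: [0.5, -0.1, 0.3]
finger_gap: 55.8
```

```bash
python3 -c "
from h import *
p,W=plat();cv2.imwrite('pics/k1.png',p['frame'][:,:,::-1])
for j in jars(W,fr=p['frame']):
   if j[1][1]>-100 and j[1][0]>300: print(j[1],j[5])
p=r.grab_frame('top');W=cloud(p)
for j in jars(W,fr=p['frame']):
   if j[1][1]>-100: print('top',j[1],j[5])
plan(554.8,104.1,60,90,2.5)
"
```

```text
plat z 65.62576443010903
[806.6  83.3] [137. 121.  98.]
[456.7 -13.2] [201.  48.  41.]
[558.3 101.8] [205. 197. 188.]
[476.8 106.9] [206. 198. 188.]
top [454.4 -13.2] [215.  39.  23.]
t 40.75 pos [554.  103.  196.7] yaw 90.2 tilt 0.01 gap 55.6 F [-0.1 -0.6 -0.7] q1,q6 -0.03 -0.03
 tool delta cm [ 0.11  0.09 13.67] spin 0.2 if 6 rows: [0.018 0.014 2.278]
```

View pics/k1.png

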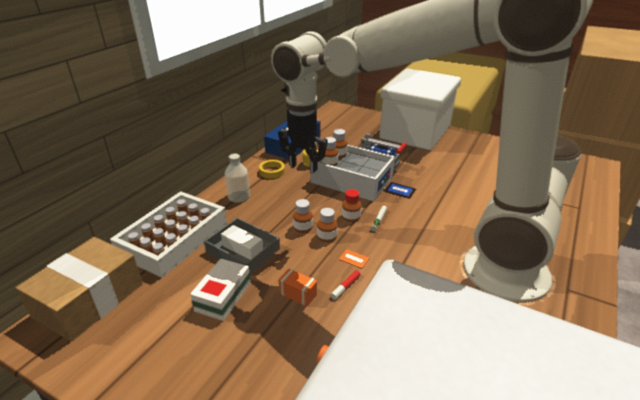

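Request:
move_arm --pt "0.1 0.08 1.5" --pt "0 0 2.4" --pt "0 0 2.4" --pt "0 0 2.4" --pt "0 0 2.2" --pt "0 0 1.5" --pt "0 0 0.9" --pt "0 0 0.5" --pt "0 0 0" --pt "0 0 0" --spin '[0,0,0,0,0,0,0,0,0,0]'

```text
t: 41.58
position: [555.9, 102.3, 59.6]
eef_rot: [0.001, 0.707, 0.708, 0.0]
force: [-0.5, -0.1, -0.5]
finger_gap: 55.5
```

Request:
move_arm --pt "0 0 0" --pt "0 0 0" --pt "0 0 0" --pt "0 0 0" --pt "0 0 0" --pt "0 0 0" --pt "0 0 0" --pt "0 0 0" --spin '[0,0,0,0,0,0,0,0]' --hand -1

```text
t: 42.25
position: [556.6, 102.6, 60.5]
eef_rot: [0.001, 0.706, 0.708, 0.001]
force: [0.0, -0.4, 5.8]
finger_gap: 38.5
```

Request:
move_arm --pt "0 0 -0.4" --pt "0 0 -1.2" --pt "0 0 -2.2" --pt "0 0 -2.6" --pt "0 0 -2.6" --pt "0 0 -2.2" --pt "0 0 -1.2" --pt "0 0 -0.6" --pt "0 0 0" --spin '[0,0,0,0,0,0,0,0,0]'

```text
t: 43.0
position: [555.6, 102.7, 189.9]
eef_rot: [0.001, 0.706, 0.708, 0.001]
force: [-0.6, 0.2, -2.9]
finger_gap: 38.1
```

```bash
python3 -c "
from h import *
plan(474,-239,190,90.1,2.5)
"
```

```text
t 43.00 pos [555.6 102.7 189.9] yaw 90.1 tilt 0.10 gap 38.1 F [-0.6  0.2 -2.9] q1,q6 -0.03 -0.03
 tool delta cm [-3.416e+01 -8.220e+00 -2.000e-02] spin -0.0 if 14 rows: [-2.44e+00 -5.87e-01 -2.00e-03]
```

Request:
move_arm --pt "-1.2 -0.3 0" --pt "-2.4 -0.6 0" --pt "-2.6 -0.6 0" --pt "-2.6 -0.6 0" --pt "-2.6 -0.6 0" --pt "-2.6 -0.6 0" --pt "-2.6 -0.6 0" --pt "-2.6 -0.6 0" --pt "-2.6 -0.6 0" --pt "-2.6 -0.6 0" --pt "-2.6 -0.6 0" --pt "-2.6 -0.6 0" --pt "-2.4 -0.6 0" --pt "-1.4 -0.5 0" --pt "-0.7 -0.2 0" --pt "0 0 0" --pt "0 0 0" --pt "0 0 0" --spin '[0,0,0,0,0,0,0,0,0,0,0,0,0,0,0,0,0,0]'

```text
t: 44.5
position: [473.5, -237.4, 188.1]
eef_rot: [-0.001, 0.706, 0.708, 0.0]
force: [-0.7, 0.4, -1.6]
finger_gap: 38.4
```

```bash
python3 -c "
from h import *
plat()
plan(474,-239,126.5,90.1,2.5)
"
```

```text
plat z 69.06103271227192
t 44.55 pos [ 473.7 -237.3  188.3] yaw 90.2 tilt 0.06 gap 38.3 F [ 0.5  0.3 -2. ] q1,q6 -0.69 -0.70
 tool delta cm [-0.17  0.03  6.18] spin 0.1 if 3 rows: [-0.057  0.01   2.061]
```

Request:
move_arm --pt "-0.1 0 1.0" --pt "0 0 1.8" --pt "0 0 1.4" --pt "0 0 0.8" --pt "0 0 0.5" --pt "0 0 0.2" --pt "0 0 0.1" --pt "0 0 0.1" --pt "0 0 0.1" --pt "0 0 0.1" --pt "0 0 0.1" --pt "0 0 0.1" --pt "0 0 0.1" --pt "0 0 0.1" --pt "0 0 0.1" --pt "0 0 0.1" --pt "0 0 0.1" --pt "0 0 0.1" --pt "0 0 0" --pt "0 0 0" --spin '[0,0,0,0,0,0,0,0,0,0,0,0,0,0,0,0,0,0,0,0]'

```text
t: 46.22
position: [473.8, -239.5, 119.9]
eef_rot: [0.0, 0.707, 0.708, 0.0]
force: [0.9, -0.6, -0.3]
finger_gap: 38.6
```

```bash
python3 -c "
from h import *
p,W=plat();crop(p,(270,90,400,200),'pics/k2.png',6)
plan(474,-239,119.5,90.1,2.5)
"
```

```text
plat z 65.20827655016967
t 46.27 pos [ 473.8 -239.6  119.9] yaw 90.1 tilt 0.02 gap 38.5 F [ 0.8 -0.7  0.1] q1,q6 -0.70 -0.70
 tool delta cm [0.06 0.02 0.04] spin -0.0 if 1 rows: [0.056 0.019 0.041]
```

View pics/k2.png

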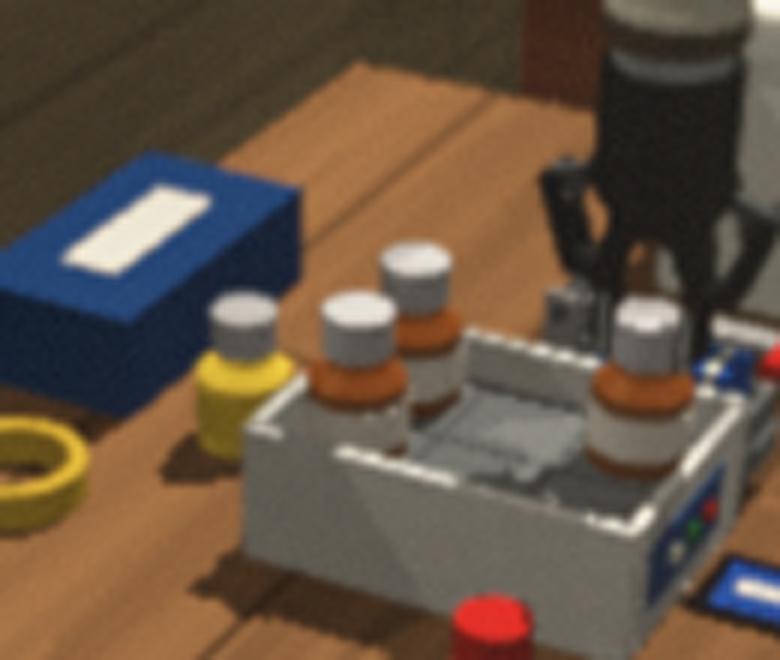

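Request:
move_arm --pt "0 0 0.05" --pt "0 0 0" --pt "0 0 0" --pt "0 0 0" --pt "0 0 -0.5" --pt "0 0 -1.5" --pt "0 0 -2.3" --pt "0 0 -2.0" --pt "1.5 0 -1.0" --pt "2.7 0 -0.5" --pt "2.7 0 0" --pt "2.7 0 0" --pt "2.7 0 0" --pt "2.7 0 0" --pt "2.7 0 0" --pt "2.7 0 0" --pt "2.7 0 0" --pt "2.7 0 0" --pt "2.7 0 0" --pt "2.7 0 0" --spin '[0,0,0,0,0,0,0,0,0,0,0,0,0,0,0,0,0,0,0,0]' --hand 0.3

```text
t: 47.93
position: [473.1, 73.9, 197.9]
eef_rot: [0.0, 0.707, 0.708, 0.0]
force: [0.5, 1.3, 0.3]
finger_gap: 55.7
```

Request:
move_arm --pt "1.8 -0.1 0" --pt "1.0 -0.1 0" --pt "0.5 0 0" --pt "0 0 0" --pt "0 0 0" --spin '[0,0,0,0,0]'

```text
t: 48.35
position: [471.3, 104.9, 197.4]
eef_rot: [0.0, 0.707, 0.708, -0.0]
force: [0.2, 0.0, 0.0]
finger_gap: 55.1
```

```bash
python3 -c "
from h import *
p,W=plat()
for j in jars(W,fr=p['frame']):
   if j[1][1]>-100 and j[1][0]>300: print(j[1],j[5])
p=r.grab_frame('top');W=cloud(p);crop(p,(280,130,480,270),'pics/k3.png',4)
for j in jars(W,fr=p['frame']):
   if j[1][1]>-100: print('top',j[1],j[5])
plan(472.3,106.7,60,90,2.5)
"
```

```text
plat z 58.88173609126255
[809.1  85.4] [137. 121.  99.]
[456.7 -13.3] [203.  48.  41.]
[477.1 105.8] [207. 199. 189.]
top [454.2 -13.3] [216.  37.  22.]
t 48.45 pos [471.3 104.6 197.3] yaw 90.0 tilt 0.02 gap 55.3 F [-0.4 -0.5  0.3] q1,q6 -0.03 -0.03
 tool delta cm [ 0.22  0.1  13.73] spin 0.0 if 6 rows: [0.036 0.016 2.289]
```

View pics/k3.png

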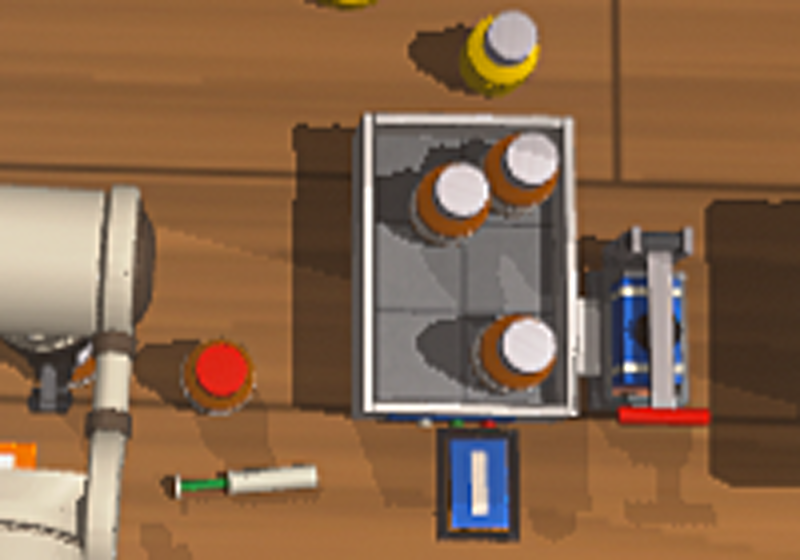

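The second jar has been nudged about 25 mm along the platform. It is still upright, and the front-left slot is still free.

Request:
move_arm --pt "0.2 0.12 1.5" --pt "0 0 2.4" --pt "0 0 2.4" --pt "0 0 2.4" --pt "0 0 2.2" --pt "0 0 1.5" --pt "0 0 0.9" --pt "0 0 0.5" --pt "0 0 0" --pt "0 0 0" --spin '[0,0,0,0,0,0,0,0,0,0]'

```text
t: 49.28
position: [473.0, 107.2, 60.0]
eef_rot: [0.0, 0.707, 0.708, 0.0]
force: [0.6, 0.2, -0.0]
finger_gap: 55.4
```

Request:
move_arm --pt "0 0 0" --pt "0 0 0" --pt "0 0 0" --pt "0 0 0" --pt "0 0 0" --pt "0 0 0" --pt "0 0 0" --pt "0 0 0" --spin '[0,0,0,0,0,0,0,0]' --hand -1

```text
t: 49.95
position: [473.8, 107.5, 60.8]
eef_rot: [0.001, 0.706, 0.708, 0.001]
force: [1.4, -0.2, 6.4]
finger_gap: 38.3
```

Request:
move_arm --pt "0 0 -0.4" --pt "0 0 -1.2" --pt "0 0 -2.2" --pt "0 0 -2.6" --pt "0 0 -2.6" --pt "0 0 -2.2" --pt "0 0 -1.2" --pt "0 0 -0.6" --pt "0 0 0" --spin '[0,0,0,0,0,0,0,0,0]'

```text
t: 50.7
position: [472.7, 107.6, 190.3]
eef_rot: [0.001, 0.706, 0.708, 0.001]
force: [-0.2, -0.3, -2.5]
finger_gap: 38.3
```

```bash
python3 -c "
from h import *
p=r.grab_frame('top');W=cloud(p)
for j in jars(W,140,152,fr=p['frame']): print('top',j[1],j[2],j[4],j[5])
plan(473,-169,190,90.1,2.5)
"
```

```text
top [817.8  68.2] [31.3 30.8] 148.0 [178. 168. 150.]
top [ 613.5 -239.6] [37.1 37.4] 146.1 [202. 190. 190.]
top [ 588.7 -187.7] [37.6 36.9] 146.5 [213. 202. 203.]
top [ 474.1 -538.2] [207.5   8.2] 145.6 [104.  98.  90.]
top [ 471.8 -237.3] [37.2 37.6] 146.3 [215. 205. 206.]
top [ -7.9 460.6] [98.1  3.6] 146.1 [106. 104. 100.]
t 50.75 pos [472.  107.6 188.9] yaw 90.1 tilt 0.03 gap 38.7 F [-0.4  0.4 -2.8] q1,q6 -0.03 -0.03
 tool delta cm [-27.66   0.05  -0.11] spin 0.0 if 12 rows: [-2.305  0.005 -0.009]
```

Request:
move_arm --pt "-1.2 0 0" --pt "-2.4 0 0" --pt "-2.6 0 0" --pt "-2.6 0 0" --pt "-2.6 0 0" --pt "-2.6 0 0" --pt "-2.6 0 0" --pt "-2.6 0 0" --pt "-2.6 0 0" --pt "-2.5 0 0" --pt "-1.8 0 0" --pt "-1.0 0 0" --pt "-0.4 0 0" --pt "0 0 0" --pt "0 0 0" --pt "0 0 0" --spin '[0,0,0,0,0,0,0,0,0,0,0,0,0,0,0,0]'

```text
t: 52.08
position: [472.7, -166.3, 188.9]
eef_rot: [-0.001, 0.706, 0.708, 0.0]
force: [0.6, 0.2, -2.4]
finger_gap: 38.5
```

```bash
python3 -c "
from h import *
p,W=plat();crop(p,(270,90,400,200),'pics/k4.png',6)
plan(473,-168,119.5,90.1,2.5)
"
```

```text
plat z 60.26796583529688
t 52.13 pos [ 472.8 -166.4  189.1] yaw 90.2 tilt 0.03 gap 38.5 F [-0.2  0.7 -2.9] q1,q6 -0.58 -0.58
 tool delta cm [-0.17  0.03  6.96] spin 0.1 if 3 rows: [-0.056  0.009  2.32 ]
```

View pics/k4.png

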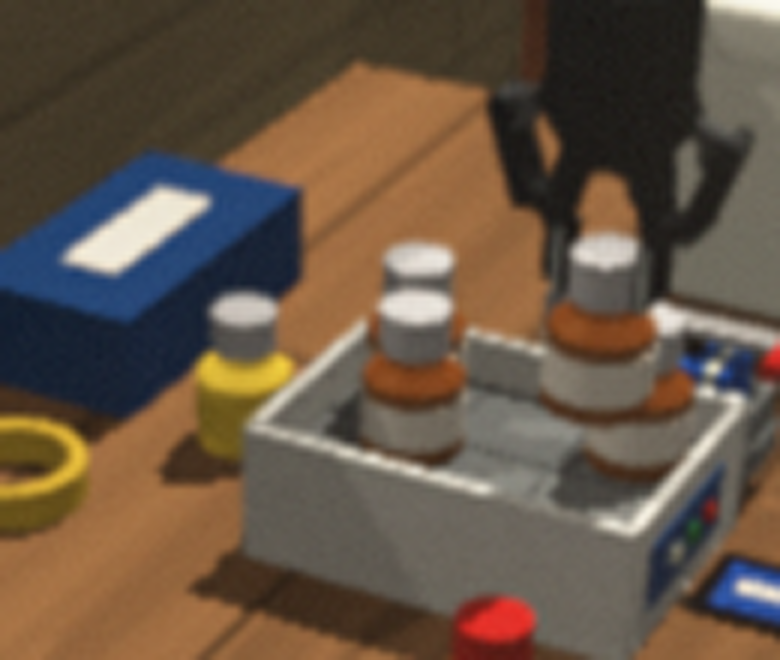

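Request:
move_arm --pt "-0.05 0 1.0" --pt "0 0 1.8" --pt "0 0 1.6" --pt "0 0 1.1" --pt "0 0 0.6" --pt "0 0 0.3" --pt "0 0 0.1" --pt "0 0 0.1" --pt "0 0 0.1" --pt "0 0 0.1" --pt "0 0 0.1" --pt "0 0 0.1" --pt "0 0 0.1" --pt "0 0 0.1" --pt "0 0 0.1" --pt "0 0 0.1" --pt "0 0 0.1" --pt "0 0 0.1" --pt "0 0 0" --pt "0 0 0" --spin '[0,0,0,0,0,0,0,0,0,0,0,0,0,0,0,0,0,0,0,0]'

```text
t: 53.8
position: [472.9, -168.0, 113.4]
eef_rot: [0.0, 0.706, 0.708, 0.0]
force: [-0.6, 0.1, -0.5]
finger_gap: 38.4
```

```bash
python3 -c "
from h import *
plat()
plan(473,-168,112.5,90.1,2.5)
"
```

```text
plat z 60.727123777481154
t 53.85 pos [ 472.9 -168.1  113.4] yaw 90.1 tilt 0.02 gap 38.6 F [ 0.9  0.4 -0.4] q1,q6 -0.58 -0.58
 tool delta cm [0.01 0.01 0.09] spin -0.0 if 1 rows: [0.006 0.008 0.095]
```

Request:
move_arm --pt "0 0 0.1" --pt "0 0 0" --pt "0 0 0" --spin '[0,0,0]'

```text
t: 54.1
position: [472.9, -168.0, 112.3]
eef_rot: [0.0, 0.707, 0.708, 0.0]
force: [-0.6, -0.9, 0.1]
finger_gap: 38.5
```

Request:
move_arm --pt "0 0 0" --pt "0 0 0" --pt "0 0 0" --pt "0 0 0" --pt "0 0 -0.5" --pt "0 0 -1.5" --pt "0 0 -2.3" --pt "0 0 -2.0" --pt "1.0 0 -2.0" --pt "2.0 0 -1.0" --pt "2.0 0 0" --pt "2.0 -1 0" --pt "2.0 -1 0" --pt "2.0 -1 0" --pt "2.0 -1 0" --pt "2.0 -1 0" --pt "1.0 0 0" --pt "0 0 0" --pt "0 0 0" --spin '[0,0,0,0,0,0,0,0,0,0,0,0,0,0,0,0,0,0,0]' --hand 0.3

```text
t: 55.68
position: [423.1, -8.3, 205.7]
eef_rot: [0.001, 0.706, 0.708, 0.0]
force: [0.4, -0.5, 0.6]
finger_gap: 55.5
```

```bash
python3 -c "
from h import *
p=r.grab_frame('top');W=cloud(p);cv2.imwrite('pics/f.png',p['frame'][:,:,::-1]);crop(p,(280,130,480,270),'pics/ft.png',4)
for j in jars(W,132,146,fr=p['frame']): print('top',j[1],j[2],j[4],j[5])
for j in jars(W,fr=p['frame']): print('tab',j[1],j[4],j[5])
p=r.grab_frame('side');cv2.imwrite('pics/fs.png',p['frame'][:,:,::-1])
plan(473,-168,113,90)
"
```

```text
top [ 613.2 -239.7] [38.1 36.7] 139.2 [196. 185. 185.]
top [ 587.4 -187.7] [36.1 37.6] 138.7 [212. 201. 201.]
top [ 449.1 -538.4] [163.6  12.4] 139.3 [106.  99.  92.]
top [ 471.6 -167.5] [36.4 38.8] 139.0 [216. 206. 206.]
top [ 472.4 -237.2] [37. 38.] 139.0 [216. 206. 207.]
top [ 54.6 460.2] [116.5   4. ] 139.4 [79. 78. 74.]
tab [ 724.9 -236.5] 87.6 [182. 171. 172.]
tab [ 656.6 -235.7] 85.9 [188. 178. 171.]
tab [ 493.9 -281.4] 86.1 [195. 186. 179.]
tab [ 492.  -354.8] 88.5 [156. 126. 122.]
tab [ 429.1 -207.4] 86.3 [198. 188. 181.]
t 55.78 pos [423.1  -8.9 205.6] yaw 90.1 tilt 0.04 gap 55.3 F [ 0.8 -0.5 -0.1] q1,q6 -0.31 -0.31
 tool delta cm [-15.91   4.97   9.27] spin 0.1 if 6 rows: [-2.652  0.828  1.545]
```

View pics/f.png

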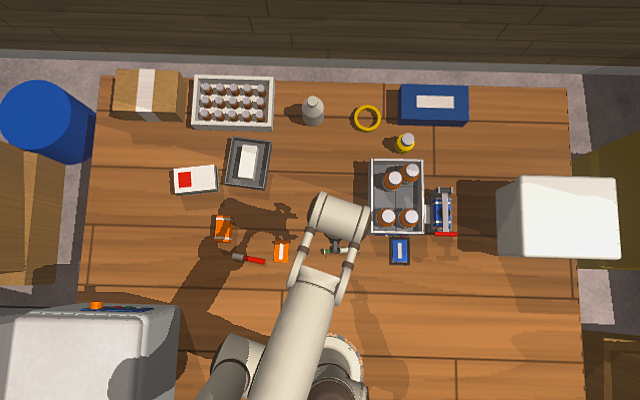

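View pics/fs.png

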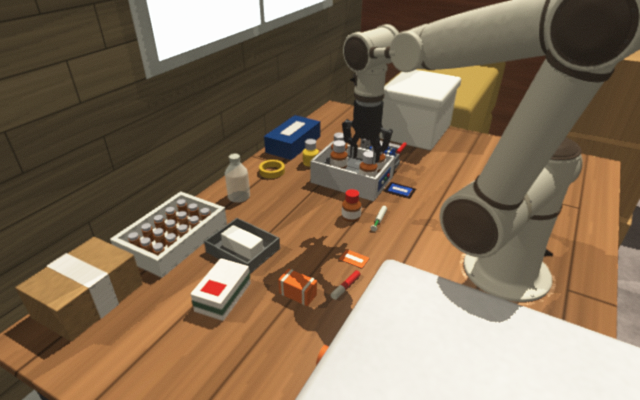

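```bash
python3 -c "
from h import *
print(r.finish_job())"
```

```text
the job is handed in; nothing more can be done
None
```

I finished the job and handed it in at about 56 s of the 210 s allowed.

- **Packing:** the polystyrene block is lying in the grey tray.
- **Cartridge:** the card in the frame was blue, so I set the blue cartridge in the cradle. I pushed the clamp down to its hard stop, with about 33 N vertical force (about 37 N in total) at the fingertips. Afterwards the bar top measured about 92 mm and the cartridge underside about 23 mm, which is the 9 mm drop expected when it is driven home.
- **Jars:** I found four silver-capped jars and set each one down slowly. The last picture shows all four upright on the platform. Their caps are level at about 139 mm, so the platform has sunk about 29 mm. No other silver-capped amber jar was in view.
- **Left alone:** I did not touch the red-capped jar, the orange cartridge, the yellow look-alike or the other things lying around.

**Deviations:**
- After I set it down, the second jar shifted about 30 mm on the platform, probably from the announced knock. It stayed upright and now touches the first jar. I left it there.
- On the clamp, my first push caught the inner side of the bar with about 10 N sideways. I lifted off and pressed from above instead.
- The two cameras disagreed by about 3 mm in x. I used the top camera, and its positions fitted.

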